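Closing down the braai: knock the ash, check the irons, clear them away

TASK

Close down the braai: first knock the ash loose by driving the sprung pin on the ash box fully down with the mallet twice, letting it spring right up in between, and stand the mallet back on its face on the cork pad. Then, one grill press after another from the smallest to the largest, hold the thermometer steady for two seconds with its lens about 9 cm from the press's white spot and aimed at it, looking from beside or beyond the spot so that the handle is not in the way, each read before that press goes to the tray. Lay the thermometer back on its stand as it was, nozzle hanging free, and set all the presses flat in the aluminium tray, side by side, leaving the jar and the tin alone.

Things in the scene. Friction and masses are not known exactly. Their poses are not given: they have to be found in the camera images.
- press_a: cast-iron grill press, loose, sometimes absent: a black slab 76 (along its x) x 42 (y) x 14 mm with a wooden bridge handle over its middle: a level bar 36 mm along x, 18 mm wide in y, from 34 to 50 mm above the origin, gripped across y. Origin: centre of the underside, z up. The presses differ only in size: press_a is the smallest, then b, c, d.
- press_a_spot (a point): centre of the round white enamel spot (16 mm) on the top of that press's slab, 28 mm from the handle's centre along the press's +x, 14 mm above its underside; axes as the press
- press_b: cast-iron grill press, loose, sometimes absent: a black slab 92 (along its x) x 46 (y) x 14 mm with a wooden bridge handle over its middle: a level bar 36 mm along x, 18 mm wide in y, from 34 to 50 mm above the origin, gripped across y. Origin: centre of the underside, z up. The presses differ only in size: press_a is the smallest, then b, c, d.
- press_b_spot (a point): centre of the round white enamel spot (16 mm) on the top of that press's slab, 36 mm from the handle's centre along the press's +x, 14 mm above its underside; axes as the press
- press_c: cast-iron grill press, loose, sometimes absent: a black slab 108 (along its x) x 50 (y) x 14 mm with a wooden bridge handle over its middle: a level bar 36 mm along x, 18 mm wide in y, from 34 to 50 mm above the origin, gripped across y. Origin: centre of the underside, z up. The presses differ only in size: press_a is the smallest, then b, c, d.
- press_c_spot (a point): centre of the round white enamel spot (16 mm) on the top of that press's slab, 44 mm from the handle's centre along the press's +x, 14 mm above its underside; axes as the press
- press_d: cast-iron grill press, loose, sometimes absent: a black slab 124 (along its x) x 54 (y) x 14 mm with a wooden bridge handle over its middle: a level bar 36 mm along x, 18 mm wide in y, from 34 to 50 mm above the origin, gripped across y. Origin: centre of the underside, z up. The presses differ only in size: press_a is the smallest, then b, c, d.
- press_d_spot (a point): centre of the round white enamel spot (16 mm) on the top of that press's slab, 52 mm from the handle's centre along the press's +x, 14 mm above its underside; axes as the press
- tray: polished aluminium tray, fixed, 170 (x) x 276 (y) mm outside, walls 4 mm thick and 18 mm high, floor 4 mm thick; origin: centre of the underside
- ash_box: square black steel ash box, fixed, 100 x 100 x 50 mm, with a sprung steel knocker pin in the middle of its top; origin: centre of the underside
- knocker (a joint): how far the knocker pin is driven down: 0 = sprung fully up, 0.014 m = fully down against its stop; fully down takes about 6 N
- knocker_top (a point): centre of the pin's round head (28 mm across); 80 mm above the table when up, moves with the pin
- mallet: mallet with a black rubber head and a wooden handle, loose, 0.24 kg, standing on its striking face with the handle level. Head a block 56 (x) x 60 (y) x 70 mm high; handle a bar 22 mm wide (y) and 26 mm high along +x, from x = 28 to 178 mm, its middle 40 mm above the face. Origin: centre of the striking face (underside of the head), z up; grip the handle across y, about 60 mm from the origin.
- pad: square cork pad, fixed, 90 x 90 x 4 mm, on which the mallet's head stands; origin: centre of the underside
- thermometer: infrared thermometer, loose, 0.16 kg: a level black bar handle 130 mm long (x = -80 to 50 mm), 26 mm wide (y), 28 mm high (z = 0 to 28 mm), then a head (x = 46 to 86 mm, 34 mm wide, up to z = 39 mm) with a short grey nozzle looking forward and down. Origin: underside of the handle, 15 mm ahead of the handle's middle; grip the handle across y near the origin.
- lens (a point): lens at the nozzle's tip, at (84, 0, -15.7) mm in the thermometer's frame; its z axis is the line of sight, which points 60 degrees below the thermometer's +x
- stand: grey plastic stand, fixed, a block 100 x 60 x 45 mm (from x = -70 to +30 mm of its origin, so that the nozzle hangs free beyond its +x end) on which the thermometer's handle lies along x, its origin over the stand's origin (the stand is wider than the handle, so fingertips stop above its top); origin on the table
- jar: glass jar with twist cap, loose, 72 mm across, 80 mm high; bystander, leave alone; origin: centre of the underside
- tin: small tin, loose, 48 mm across, 60 mm high; bystander, leave alone; origin: centre of the underside
Mind the look-alikes: they are no part of the job. Leave any purple or red look-alike of the press_b alone. What is shaped like the thermometer but red is not meant.

How it is judged (in metres and radians):
On the way, in this order (a step that is already met when the one before it is completed fails the run):
1. the knocker pin is driven fully down (over 11 mm) under the mallet's face (first blow) (value of joint knocker above 0.011 m and distance between mallet and knocker_top below 0.03 m), for 0.04 s.
2. the pin has sprung back up (under 3 mm) (value of joint knocker below 0.003 m), for 0.1 s.
3. second blow: the pin fully down under the mallet's face again (all of step 1), for 0.04 s.
4. press_a is read where it stands, not on the tray: for 1.5 s its spot lies within 12 mm of the line of sight either way, 50 to 130 mm from the lens, the lens on the spot's side of the handle (x of press_a_spot in the frame of lens between -0.012 and 0.012 m and y of press_a_spot in the frame of lens between -0.012 and 0.012 m and z of press_a_spot in the frame of lens between 0.05 and 0.13 m and x of lens in the frame of press_a_spot above -0.015 m and horizontal distance between press_a and tray above 0.15 m), for 1.5 s.
5. press_b is read where it stands, not on the tray: for 1.5 s its spot lies within 12 mm of the line of sight either way, 50 to 130 mm from the lens, the lens on the spot's side of the handle (x of press_b_spot in the frame of lens between -0.012 and 0.012 m and y of press_b_spot in the frame of lens between -0.012 and 0.012 m and z of press_b_spot in the frame of lens between 0.05 and 0.13 m and x of lens in the frame of press_b_spot above -0.015 m and horizontal distance between press_b and tray above 0.15 m), for 1.5 s.
6. press_c is read where it stands, not on the tray: for 1.5 s its spot lies within 12 mm of the line of sight either way, 50 to 130 mm from the lens, the lens on the spot's side of the handle (x of press_c_spot in the frame of lens between -0.012 and 0.012 m and y of press_c_spot in the frame of lens between -0.012 and 0.012 m and z of press_c_spot in the frame of lens between 0.05 and 0.13 m and x of lens in the frame of press_c_spot above -0.015 m and horizontal distance between press_c and tray above 0.15 m), for 1.5 s.
7. press_d is read where it stands, not on the tray: for 1.5 s its spot lies within 12 mm of the line of sight either way, 50 to 130 mm from the lens, the lens on the spot's side of the handle (x of press_d_spot in the frame of lens between -0.012 and 0.012 m and y of press_d_spot in the frame of lens between -0.012 and 0.012 m and z of press_d_spot in the frame of lens between 0.05 and 0.13 m and x of lens in the frame of press_d_spot above -0.015 m and horizontal distance between press_d and tray above 0.15 m), for 1.5 s.
At the end, for the whole second after the job is handed in: Every press lies flat on the tray floor (tilt under 0.06 rad, at rest); the mallet stands on its face within 35 mm of the pad's centre; the thermometer lies on the stand, origins within 25 mm, same way round within 0.35 rad; the pin is up (under 3 mm) (x of press_a in the frame of tray between -0.082 and 0.082 m and y of press_a in the frame of tray between -0.134 and 0.134 m and z of press_a in the frame of tray between 0 and 0.009 m and angle between each of press_a, press_b, press_c, press_d's own z axis and vertical below 0.06 rad and linear speed of each of press_a, press_b, press_c, press_d, mallet, thermometer below 0.02 m/s and x of press_b in the frame of tray between -0.082 and 0.082 m and y of press_b in the frame of tray between -0.134 and 0.134 m and z of press_b in the frame of tray between 0 and 0.009 m and x of press_c in the frame of tray between -0.082 and 0.082 m and y of press_c in the frame of tray between -0.134 and 0.134 m and z of press_c in the frame of tray between 0 and 0.009 m and x of press_d in the frame of tray between -0.082 and 0.082 m and y of press_d in the frame of tray between -0.134 and 0.134 m and z of press_d in the frame of tray between 0 and 0.009 m and horizontal distance between mallet and pad below 0.035 m and angle between each of mallet, thermometer's own z axis and vertical below 0.08 rad and height (world z) of mallet below 0.012 m and horizontal distance between thermometer and stand below 0.025 m and height (world z) of thermometer between 0.04 and 0.053 m and angle between the x axis of thermometer and the x axis of stand, either way round below 0.35 rad and x of lens in the frame of stand above 0.03 m and value of joint knocker below 0.003 m); the robot touches nothing.
It fails at once if the jar is moved more than 5 cm or tipped (distance of jar from where it was at the start of the episode above 0.05 m or angle between jar's own z axis and vertical above 0.5 rad).
It fails at once if the tin is moved more than 5 cm or tipped (distance of tin from where it was at the start of the episode above 0.05 m or angle between tin's own z axis and vertical above 0.5 rad).
Of press_a, press_b, press_c, press_d only 2 to 4 are there at a start; the rules pass over those that are not, and their reading is None.
At some moment in a run one of press_a, press_b, press_c, press_d may be knocked a few centimetres aside while the robot is not near it.
It also fails if it takes over 210 s, if anything falls off the work surface, if the arm or the gripper's body presses on something with over 40 N, if the wrist force passes 120 N, or if a joint passes its speed limit or range.

ROBOT

A 7-joint arm with a two-finger parallel gripper is mounted at the origin on the work surface. World frame = base frame: x ahead of the robot, y to its left, z up, the work surface at z = 0. Lengths are in mm, angles in degrees, forces in N, time in s.
With the tool pointing down it reaches from about 400 to 850 mm from the base axis. Payload 4.5 kg.
Tool frame: the origin (TCP) lies midway between the tips of the shut fingers; the grasp point (between the pads) lies 19 mm behind it (manip.pinch_z is the distance from the TCP to the grasp point, in mm); z points along the fingers, y is the line along which they close (so a half turn about z gives the same grasp; the last joint's range is limited). The gripper opens to 88 mm and grips with 3 to 60 N. Pads are 18 mm wide; open, the fingers measure 123 mm over their backs; the gripper's body (75 mm by 187 mm) begins 45 mm behind the grasp point.
Start: joints at [77.395, 39.483, -11.15, 89.685, 9.013, 51.709, -12.324], TCP at [156.956, -604.995, 238.743] pointing down, gripper open.
Joint ranges: [-172.22, 172.22], [-26.19, 119.32], [-84.43, 86.54], [7.71, 146.69], [-57.33, 237.33], [2.42, 119.75], [-152.13, 152.13]. Speed limits (degrees/s): [147.25, 147.25, 180, 180, 180, 180, 180].

INTERFACE

Orientations are given as [roll, pitch, yaw] about the fixed x, y, z axes, in that order (R = Rz(yaw) Ry(pitch) Rx(roll)).
In Python, from bench import manip gives the robot as it stands.
- The arm moves only by the tool move_arm, never from a script. Its argument "commands" is a list of rows, each a list of 5 numbers: the shift along the tool's x, y, z in m, then the turn about the tool's z in rad, then the finger opening in m, from 0 to 0.0881. In form: [[x, y, z, turn, hand], ...]. A call has 1 to 8 rows; each row shifts and turns the commanded pose from where the row before left it, along the tool's axes as they then stand; what a row does not reach is not made up. A row lasts 1/12 s, in which the tool goes at most 41.7 mm and 7.16 degrees, less where a joint would pass 70% of its speed; a pose out of reach is approached as far as the arm can. A call is refused whole if a number of a shift passes 0.0417 or a number of a turn 0.125, either way. A call with a gripper value outside its range is refused whole. The fingers move at their own pace and stop on an object; "force" is the grip in N (left out, the last holds). Time passes only in rows, so rows that do not move let the fingers close. It gives the time, the measured TCP pose, the force, the opening and the grip force at its end, in the units of the state.
- manip.read_state(): the state, without advancing time (a new reading comes with each control period).
- manip.capture(name): name is "scene" or "top"; returns a dict with "frame" (480x640x3 uint8, red, green, blue), "range_z" (480x640 float32, mm along the optical axis (not along the pixel's ray), 0 where there is no reading), "K" (3x3 intrinsics, pixels), "R" (3x3) and "t" (3): a world point X has camera coordinates R X + t. Camera axes: x right, y down, z forward; pixel columns grow to the right and rows downward; lengths in mm; the calibration is good to about 2 mm. A picture is of the moment at which its call begins.
- manip.job_done(): hands the job in; it is judged then, once.
Trained networks look in the newest picture that a camera, given by its name, has taken for a name from the list of things; names that differ only in an ending like _2 or _b are one class to them, and where a whole thing is asked for, a point or a joint stands for the part that bears it (a point fixed in the world has none). Each returns a list of dicts, best first, with "conf" (0 to 1); they miss things now and then, are a little off and sometimes report something else, mostly with a low value. They report only what shows in the picture. A call takes as long as a camera call. They do not tell look-alikes from the thing itself.
- manip.look_for(camera, thing): "centre" ([column, row] as shares, 0 to 1, of the picture: columns of its width, rows of its height, amid what is visible of it).
- manip.spot_point(camera, thing): "centre" ([column, row] as shares, 0 to 1, of the picture: columns of its width, rows of its height: a listed point, or the origin of a listed thing).
The state is a dict: "time": time; "q": joint angles; "joint_vel": joint speeds; "joint_torque": joint torques, N m; "ee_pos": TCP position; "tcp_rot": TCP orientation; "force": force on the tool from outside, world axes, zero at the start; "moment": the same for the moment, N m; "width": opening from 0.0 (shut) to 1.0 (fully open); "gripper_force": force on a finger pad.
Only numpy, scipy, OpenCV 4.12 (cv2) and the standard library are available. Lean on these libraries where they do the work, as an engineer would, in place of code of your own. Each camera call takes 0.05 s, during which the arm holds its last target. There are 200 camera calls.

## Working session

There is one attempt and no reset: what is moved stays moved. The work goes in short steps, Python scripts to look and compute and a tool call to move; the robot and the scene stay as the last step left them, time stands still between calls to the robot, and variables do not carry over. Pictures are saved under pics/ and viewed, at most 14 in all, crops included, and the job is handed in when it is done.

Besides the shell and the picture viewer there is one more tool, called after "Request:" in YAML: its name, and indented under it one key for each argument. move_arm: Moves the arm, as the interface text tells. Its arguments: {"type":"object","properties":{"commands":{"type":"array"},"force":{"type":"number"}},"required":["commands"]}

```bash
mkdir -p pics; cat > h.py <<'E'
import numpy as np, cv2
from bench import manip
def cap(n):
    c=manip.capture(n); return c
def save(c,name,box=None,scale=1):
    f=c["frame"][:,:,::-1]
    if box: f=f[box[1]:box[3],box[0]:box[2]]
    if scale!=1: f=cv2.resize(f,None,fx=scale,fy=scale,interpolation=cv2.INTER_CUBIC)
    cv2.imwrite("pics/"+name,f)
def cloud(c):
    z=c["range_z"]; K=np.array(c["K"]); v,u=np.mgrid[:z.shape[0],:z.shape[1]]
    P=np.stack([(u-K[0,2])*z/K[0,0],(v-K[1,2])*z/K[1,1],z],-1)
    W=(P-np.array(c["t"]))@np.array(c["R"]); W[z<=0]=np.nan; return W
def ray(c,u,v,h):
    K=np.array(c["K"]);R=np.array(c["R"]);t=np.array(c["t"])
    d=R.T@np.array([(u-K[0,2])/K[0,0],(v-K[1,2])/K[1,1],1]); o=-R.T@t
    return o+d*(h-o[2])/d[2]
E
python3 - <<'E'
from h import *
for n in ["scene","top"]:
    c=cap(n); save(c,n+"0.png"); np.savez(n+"0.npz",**c)
    print(n,np.round(-np.array(c["R"]).T@np.array(c["t"])),np.round(c["K"],0).tolist())
    for th in ["press_a","press_a_spot","tray","ash_box","knocker_top","mallet","pad","thermometer","lens","stand","jar","tin"]:
        for k,fn in [("L",manip.look_for),("S",manip.spot_point)]:
            try: print(th,k,[(round(d["centre"][0]*640),round(d["centre"][1]*480),round(d["conf"],2)) for d in fn(n,th)][:7])
            except Exception as e: print(th,k,str(e)[:50])
print(manip.read_state())
E
```

```text
scene [ 951. -379. 1067.] [[599.0, 0.0, 327.0], [0.0, 599.0, 228.0], [0.0, 0.0, 1.0]]
press_a L [(305, 335, 0.94), (281, 226, 0.84), (246, 273, 0.75), (321, 273, 0.58), (415, 126, 0.5), (342, 176, 0.22)]
press_a S [(242, 271, 0.91), (283, 231, 0.86), (306, 339, 0.83), (322, 275, 0.61)]
press_a_spot L [(306, 335, 0.69)]
press_a_spot S [(316, 346, 0.68)]
tray L [(141, 397, 0.68)]
tray S [(146, 392, 0.7)]
ash_box L [(340, 176, 0.7)]
ash_box S [(340, 183, 0.66)]
knocker_top L [(305, 337, 0.21)]
knocker_top S [(343, 160, 0.59), (412, 177, 0.57)]
mallet L [(425, 180, 0.85)]
mallet S [(412, 174, 0.65)]
pad L []
pad S [(414, 182, 0.65), (391, 234, 0.63)]
thermometer L [(337, 108, 0.68), (437, 118, 0.64)]
thermometer S [(342, 117, 0.86), (427, 118, 0.61), (423, 133, 0.24)]
lens L [(336, 108, 0.88), (434, 117, 0.68), (283, 229, 0.45)]
lens S [(357, 89, 0.73), (457, 141, 0.55)]
stand L [(417, 129, 0.55), (437, 117, 0.22)]
stand S [(423, 133, 0.77)]
jar L []
jar S [(416, 273, 0.98)]
tin L [(391, 229, 0.72), (341, 179, 0.57), (338, 164, 0.32)]
tin S [(388, 234, 0.59)]
top [ 401.   66. 1174.] [[57
[... 1020 characters left out ...]
me': 2.5, 'q': array([ 77.39378255,  39.48147637, -11.14978333,  89.68519778,
         9.01331637,  51.70957425, -12.3257157 ]), 'joint_vel': array([ 0.01190277, -0.14810968, -0.02109329,  0.00200025,  0.07748408,
       -0.0191128 ,  0.05777717]), 'joint_torque': array([ 5.06752294e-04, -5.27495563e+01, -1.26675647e+00, -1.53743970e+01,
       -5.18603052e-02, -7.07263353e-04,  1.69276194e-05]), 'ee_pos': array([ 156.96730623, -604.99237476,  238.75359243]), 'tcp_rot': array([ 1.79994748e+02, -7.37946680e-05,  1.45431635e+01]), 'force': array([ 0.21890858,  0.52526909, -0.36270194]), 'moment': array([ 0.02744033, -0.00393277,  0.00905854]), 'gripper_force': 0.0, 'width': 0.9996841906561924}
```

View pics/top0.png

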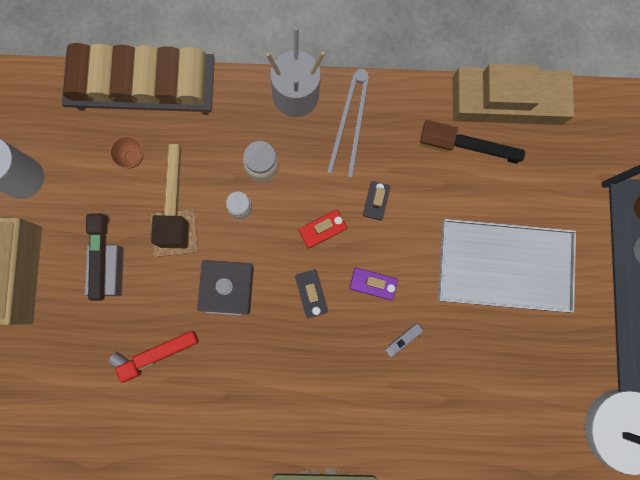

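View pics/scene0.png

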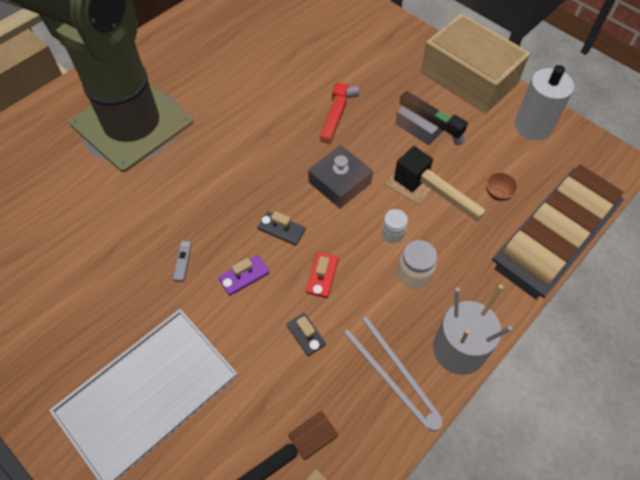

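The top view shows: black presses at (376,200) and (312,293); the look-alikes are red (323,229) and purple (374,284). The black and green thermometer is at (96,255) and the red look-alike at (155,356). The mallet stands on the pad at (170,225), the ash box is at (225,287), the tray at (508,266), the jar at (260,160) and the tin at (238,204). I choose the black items and will measure them next.

```bash
cat >> h.py <<'E'
def seg(c,box,zr,pred=None):
    W=cloud(c); m=np.zeros(W.shape[:2],bool); m[box[1]:box[3],box[0]:box[2]]=1
    z=W[...,2]; m&=(z>zr[0])&(z<zr[1])
    if pred is not None: m&=pred(c["frame"].astype(int))
    n,l,s,_=cv2.connectedComponentsWithStats(m.astype(np.uint8))
    if n<2: return None
    k=1+np.argmax(s[1:,4]); P=W[l==k]
    r=cv2.minAreaRect(P[:,:2].astype(np.float32))
    return dict(ctr=np.round(r[0],1),size=np.round(r[1],1),ang=round(r[2],1),n=len(P),z=np.round(np.percentile(P[:,2],[5,50,95]),1),mean=np.round(P.mean(0),1))
dark=lambda f:(f.max(-1)<75)
white=lambda f:(f.min(-1)>170)
wood=lambda f:(f[...,0]>f[...,2]+40)
def spot(c,box,h=14):
    f=c["frame"].astype(int)[box[1]:box[3],box[0]:box[2]]
    m=(f.min(-1)>140).astype(np.uint8); n,l,s,ce=cv2.connectedComponentsWithStats(m)
    k=1+np.argmax(s[1:,4]); return ray(c,ce[k][0]+box[0],ce[k][1]+box[1],h).round(1),s[k,4]
PB={"near":(288,262,338,325),"far":(352,172,400,228)}
E
python3 - <<'E'
from h import *
c=dict(np.load("top0.npz"))
W=cloud(c); print("table z",np.nanmedian(W[380:460,250:400,2]))
for k,b in PB.items():
    print(k,"slab",seg(c,b,(7,22)),"dark",seg(c,b,(-5,25),dark)); print("  handle",seg(c,b,(40,60))); print("  spot",spot(c,b))
print("purple",seg(c,(340,255,405,310),(7,22)))
print("mallet handle",seg(c,(155,135,190,215),(40,70)),"\n head",seg(c,(145,205,200,255),(62,90)))
print("pad dummy",seg(c,(140,200,210,260),(2,12)))
print("ash",seg(c,(190,250,260,325),(42,60)),"\n knob",seg(c,(200,260,250,315),(70,95)))
print("thermo handle",seg(c,(75,205,125,305),(64,82)),"\n head",seg(c,(75,205,125,305),(80,95)),"\n stand",seg(c,(75,205,130,305),(38,52)))
print("red",seg(c,(100,320,205,390),(10,60)))
print("tray",seg(c,(430,210,585,320),(12,26)),"\n floor",seg(c,(430,210,585,320),(2,9)))
print("jar",seg(c,(235,135,285,190),(60,100)),"tin",seg(c,(220,185,255,225),(50,80)))
save(c,"crop1.png",(280,165,410,325),3.5)
E
```

```text
table z 0.9759858513632425
near slab {'ctr': array([453.7,  36.4]), 'size': array([92.1, 48.5]), 'ang': 17.1, 'n': 858, 'z': array([10.4, 14.4, 18.4]), 'mean': array([453.4,  35.7,  14.5])} dark {'ctr': array([485.8,  45.6]), 'size': array([26.4, 14.4]), 'ang': 2.4, 'n': 46, 'z': array([11.7, 14.4, 17.4]), 'mean': array([487.4,  46.4,  14.4])}
  handle {'ctr': array([453.9,  35.3]), 'size': array([35.7, 17.9]), 'ang': 17.0, 'n': 169, 'z': array([45.9, 50.6, 54.1]), 'mean': array([453.7,  35.4,  50.3])}
  spot (array([419.7,  25.7,  14. ]), np.int32(50))
far slab {'ctr': array([650.6, -95.8]), 'size': array([42.1, 76.9]), 'ang': 77.6, 'n': 551, 'z': array([10.3, 14.4, 18.4]), 'mean': array([648. , -94. ,  14.4])} dark {'ctr': array([650. , -93.8]), 'size': array([38.5, 74.8]), 'ang': 77.6, 'n': 221, 'z': array([ 8.4, 13.9, 18.3]), 'mean': array([644.7, -84.7,  13.9])}
  handle {'ctr': array([651.1, -95.8]), 'size': array([18.3, 36.2]), 'ang': 76.7, 'n': 165, 'z': array([44.6, 49.9, 53.6]), 'mean': array([650.1, -95.2,  49.6])}
  spot (array([ 681.5, -101.8,   14. ]), np.int32(31))
pur
[... 1555 characters left out ...]
.8, 29.3, 36.5]), 'mean': array([322.7, 347.5,  29.4])}
tray {'ctr': array([ 522.7, -368.8]), 'size': array([279. , 170.7]), 'ang': 86.6, 'n': 1031, 'z': array([13.1, 17.9, 21.9]), 'mean': array([ 523.5, -373. ,   17.7])} 
 floor {'ctr': array([ 523.3, -371.7]), 'size': array([268.7, 162.3]), 'ang': 86.6, 'n': 8290, 'z': array([2.4, 4.8, 8. ]), 'mean': array([ 522.3, -370.5,    4.9])}
jar {'ctr': array([717.8, 145.9]), 'size': array([62.7, 61.8]), 'ang': 22.7, 'n': 833, 'z': array([74.1, 80.4, 83.7]), 'mean': array([716.1, 145.5,  79.8])} tin {'ctr': array([626.8, 186.7]), 'size': array([43.9, 43.4]), 'ang': 0.6, 'n': 424, 'z': array([52.9, 60.3, 64. ]), 'mean': array([626.5, 186.7,  59.9])}
```

View pics/crop1.png

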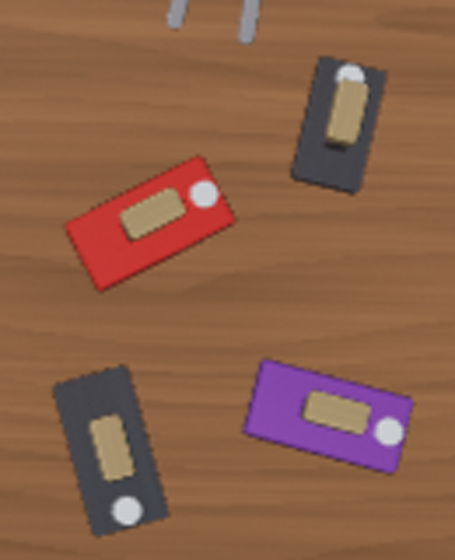

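The crop confirms press_a as the far black slab (76x42, spot towards +x) and press_b as the near black slab (92x46, spot towards the base). The red and purple slabs are not meant. Next I go to the mallet.

Request:
move_arm:
  commands:
    - [0, 0, 0, 0.0846, 0.0881]
    - [0, 0, 0, 0.0846, 0.0881]
    - [0, 0, 0, 0.0846, 0.0881]
    - [0.031, -0.027, 0, 0, 0.0881]
    - [0.031, -0.027, 0, 0, 0.0881]
    - [0.031, -0.027, 0, 0, 0.0881]
    - [0.031, -0.027, 0, 0, 0.0881]
    - [0.031, -0.027, 0, 0, 0.0881]

```text
time: 3.17
ee_pos: [313.2, -468.6, 238.9]
tcp_rot: [180.0, -0.0, -0.0]
force: [1.2, -1.4, 0.4]
width: 0.995
gripper_force: 0.0
```

Request:
move_arm:
  commands:
    - [0.031, -0.027, 0, 0, 0.0881]
    - [0.031, -0.027, 0, 0, 0.0881]
    - [0.031, -0.027, 0, 0, 0.0881]
    - [0.031, -0.027, 0, 0, 0.0881]
    - [0.031, -0.027, 0, 0, 0.0881]
    - [0.031, -0.027, 0, 0, 0.0881]
    - [0.031, -0.027, 0, 0, 0.0881]
    - [0.031, -0.027, 0, 0, 0.0881]

```text
time: 3.83
ee_pos: [561.3, -252.4, 238.9]
tcp_rot: [180.0, -0.0, 0.0]
force: [1.2, -0.2, -0.1]
width: 1.002
gripper_force: 0.0
```

Request:
move_arm:
  commands:
    - [0.005, -0.041, 0, 0, 0.0881]
    - [0.005, -0.041, 0, 0, 0.0881]
    - [0.005, -0.041, 0, 0, 0.0881]
    - [0.005, -0.041, 0, 0, 0.0881]
    - [0.005, -0.041, 0, 0, 0.0881]
    - [0.005, -0.041, 0, 0, 0.0881]
    - [0.005, -0.041, 0, 0, 0.0881]
    - [0.005, -0.041, 0, 0, 0.0881]

```text
time: 4.5
ee_pos: [599.9, 76.1, 238.9]
tcp_rot: [180.0, -0.0, 0.0]
force: [0.8, -0.1, -0.3]
width: 0.999
gripper_force: 0.0
```

Request:
move_arm:
  commands:
    - [0.005, -0.041, 0, 0, 0.0881]
    - [0.005, -0.041, 0, 0, 0.0881]
    - [0.005, -0.041, 0, 0, 0.0881]
    - [0.005, -0.041, 0, 0, 0.0881]
    - [0.005, -0.041, 0, 0, 0.0881]
    - [0.001, -0.0405, 0, 0, 0.0881]
    - [0, 0, 0.035, 0, 0.0881]
    - [0, 0, 0.035, 0, 0.0881]

```text
time: 5.17
ee_pos: [626.3, 325.6, 169.8]
tcp_rot: [-179.7, -0.3, 0.3]
force: [0.9, -0.4, -1.1]
width: 1.0
gripper_force: 0.0
```

```bash
python3 -c "
from bench import manip; s=manip.read_state(); print(s['ee_pos'],s['q'].round(0))"
```

```text
[626.30382901 325.59368889 169.81413116] [ -31.   50.    0.   78.   -0.   51. -121.]
```

Request:
move_arm:
  commands:
    - [0, 0.001, 0.01, 0, 0.0881]
    - [0, 0, 0.03, 0, 0.0881]
    - [0, 0, 0.03, 0, 0.0881]
    - [0, 0, 0, 0, 0.0881]

```text
time: 5.5
ee_pos: [622.4, 315.7, 93.4]
tcp_rot: [179.7, 0.5, -0.0]
force: [-0.8, -1.1, -0.9]
width: 1.003
gripper_force: 0.0
```

Request:
move_arm:
  commands:
    - [0, 0, 0, 0, 0.0881]
    - [0, 0, 0, 0, 0.0881]
    - [0, 0, 0, 0, 0.0881]
    - [0, 0, 0, 0, 0.0881]

```text
time: 5.83
ee_pos: [627.4, 319.1, 101.2]
tcp_rot: [-179.9, -0.2, -0.0]
force: [-0.5, 1.2, 0.8]
width: 0.995
gripper_force: 0.0
```

Request:
move_arm:
  commands:
    - [0, 0, 0.015, 0, 0.0881]
    - [0, 0, 0.015, 0, 0.0881]
    - [0, 0, 0.015, 0, 0.0881]
    - [0, 0, 0.015, 0, 0.0881]
    - [0, 0, 0.01, 0, 0.0881]
    - [0, 0, 0.005, 0, 0.0881]
    - [0, 0, 0, 0, 0.0881]
    - [0, 0, 0, 0, 0.0881]

```text
time: 6.5
ee_pos: [626.0, 318.5, 23.5]
tcp_rot: [180.0, 0.0, -0.0]
force: [0.1, 0.2, 0.2]
width: 1.0
gripper_force: 0.0
```

Request:
move_arm:
  commands:
    - [0, 0, 0, 0, 0]
    - [0, 0, 0, 0, 0]
    - [0, 0, 0, 0, 0]
    - [0, 0, 0, 0, 0]
    - [0, 0, 0, 0, 0]
    - [0, 0, 0, 0, 0]
    - [0, 0, 0, 0, 0]
    - [0, 0, 0, 0, 0]
  force: 60

```text
time: 7.17
ee_pos: [625.9, 318.5, 23.7]
tcp_rot: [180.0, 0.0, 0.0]
force: [-0.9, -0.5, 0.8]
width: 0.418
gripper_force: 0.0
```

Request:
move_arm:
  commands:
    - [0, 0, 0, 0, 0]
    - [0, 0, 0, 0, 0]
    - [0, 0, 0, 0, 0]
    - [0, 0, 0, 0, 0]
    - [0, 0, 0, 0, 0]
    - [0, 0, 0, 0, 0]
  force: 60

```text
time: 7.67
ee_pos: [626.0, 318.6, 23.7]
tcp_rot: [-180.0, -0.0, 0.0]
force: [1.2, 0.2, -0.0]
width: 0.241
gripper_force: 59.9
```

Request:
move_arm:
  commands:
    - [0, 0, -0.005, 0, 0]
    - [0, 0, -0.01, 0, 0]
    - [0, 0, -0.02, 0, 0]
    - [0, 0, -0.025, 0, 0]
    - [0, 0, -0.025, 0, 0]
    - [0, 0, -0.02, 0, 0]
    - [0, 0, -0.01, 0, 0]
    - [0, 0, 0, 0, 0]

```text
time: 8.33
ee_pos: [627.6, 319.1, 142.0]
tcp_rot: [-179.9, -0.3, -0.0]
force: [1.0, 1.3, -2.8]
width: 0.239
gripper_force: 59.9
```

Request:
move_arm:
  commands:
    - [-0.01, 0.01, 0, 0, 0]
    - [-0.02, 0.02, 0, 0, 0]
    - [-0.025, 0.025, 0, 0, 0]
    - [-0.025, 0.025, 0, 0, 0]
    - [-0.015, 0.02, 0, 0, 0]
    - [-0.011, 0.0125, 0, 0, 0]
    - [0, 0, 0, 0, 0]
    - [0, 0, 0, 0, 0]

```text
time: 9.0
ee_pos: [519.3, 205.3, 138.0]
tcp_rot: [180.0, 0.1, -0.1]
force: [-0.2, 0.6, -2.1]
width: 0.239
gripper_force: 59.9
```

```bash
python3 - <<'E'
from h import *
c=cap("top"); save(c,"top1.png",(120,120,330,330),2.5)
print("head",seg(c,(190,230,285,340),(160,230)),"\nhandle",seg(c,(190,130,290,300),(140,230)))
print(manip.read_state()["ee_pos"])
c=cap("scene"); save(c,"scene1.png",(250,60,500,260),2.4)
E
```

```text
head {'ctr': array([521.4, 168.9]), 'size': array([11.1, 32.9]), 'ang': 87.8, 'n': 108, 'z': array([210.5, 225.9, 229. ]), 'mean': array([519.3, 167.5, 224.3])} 
handle {'ctr': array([604.7, 203.6]), 'size': array([22.1, 67.1]), 'ang': 89.5, 'n': 362, 'z': array([157.9, 171.8, 174.9]), 'mean': array([611.4, 200.7, 170.5])}
[520.26286563 206.68493036 138.20256205]
```

View pics/scene1.png

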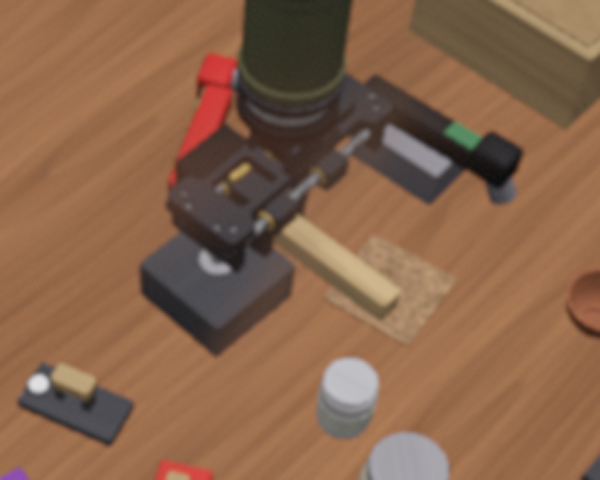

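The mallet is in hand with its handle level and the head over the knocker. The pad (centre near crop (390,285)) is empty. First blow.

Request:
move_arm:
  commands:
    - [0, 0, 0.01, 0, 0]
    - [0, 0, 0.015, 0, 0]
    - [0, 0, 0.012, 0, 0]
    - [0, 0, 0.008, 0, 0]
    - [0, 0, 0.005, 0, 0]
    - [0, 0, 0.003, 0, 0]
    - [0, 0, 0, 0, 0]
    - [0, 0, 0, 0, 0]

```text
time: 9.77
ee_pos: [520.5, 206.9, 86.2]
tcp_rot: [-179.9, -0.1, 0.0]
force: [0.5, 1.7, 2.3]
width: 0.237
gripper_force: 59.9
```

Request:
move_arm:
  commands:
    - [0, 0, 0.002, 0, 0]
    - [0, 0, 0.002, 0, 0]
    - [0, 0, 0.001, 0, 0]
    - [0, 0, 0, 0, 0]
    - [0, 0, 0, 0, 0]

```text
time: 10.18
ee_pos: [522.2, 207.1, 82.6]
tcp_rot: [-179.9, -0.3, -0.0]
force: [2.4, 1.0, 10.9]
width: 0.241
gripper_force: 60.0
```

Bottomed out (about 13 N). Now up, let the pin spring back, and the second blow.

Request:
move_arm:
  commands:
    - [0, 0, -0.01, 0, 0]
    - [0, 0, -0.015, 0, 0]
    - [0, 0, -0.015, 0, 0]
    - [0, 0, -0.01, 0, 0]
    - [0, 0, 0, 0, 0]
    - [0, 0, 0, 0, 0]
    - [0, 0, 0, 0, 0]
    - [0, 0, 0, 0, 0]

```text
time: 10.85
ee_pos: [519.2, 205.6, 129.8]
tcp_rot: [179.9, 0.1, 0.0]
force: [-0.6, -0.3, -3.0]
width: 0.241
gripper_force: 60.0
```

Request:
move_arm:
  commands:
    - [0, 0, 0.01, 0, 0]
    - [0, 0, 0.015, 0, 0]
    - [0, 0, 0.013, 0, 0]
    - [0, 0, 0.007, 0, 0]
    - [0, 0, 0.004, 0, 0]
    - [0, 0, 0.002, 0, 0]
    - [0, 0, 0, 0, 0]
    - [0, 0, 0, 0, 0]

```text
time: 11.52
ee_pos: [522.3, 206.3, 80.8]
tcp_rot: [-179.9, -0.3, -0.0]
force: [2.9, -0.8, 9.4]
width: 0.245
gripper_force: 60.0
```

Request:
move_arm:
  commands:
    - [0, 0, 0.001, 0, 0]
    - [0, 0, 0, 0, 0]
    - [0, 0, -0.01, 0, 0]
    - [0, 0, -0.015, 0, 0]
    - [0, 0, -0.02, 0, 0]
    - [0, 0, -0.015, 0, 0]
    - [0, 0, 0, 0, 0]
    - [0, 0, 0, 0, 0]

```text
time: 12.18
ee_pos: [519.7, 206.0, 138.7]
tcp_rot: [-180.0, -0.0, 0.0]
force: [-0.1, -0.3, -3.2]
width: 0.242
gripper_force: 60.0
```

Request:
move_arm:
  commands:
    - [0.01, -0.01, 0, 0, 0]
    - [0.02, -0.02, 0, 0, 0]
    - [0.025, -0.025, 0, 0, 0]
    - [0.025, -0.025, 0, 0, 0]
    - [0.015, -0.02, 0, 0, 0]
    - [0.011, -0.0125, 0, 0, 0]
    - [0, 0, 0, 0, 0]
    - [0, 0, 0, 0, 0]

```text
time: 12.85
ee_pos: [624.5, 318.4, 136.1]
tcp_rot: [179.9, 0.2, 0.1]
force: [0.0, 0.3, -3.5]
width: 0.243
gripper_force: 60.0
```

```bash
python3 - <<'E'
from h import *
c=cap("top"); W=cloud(c)
s=manip.read_state(); print(s["ee_pos"],s["force"])
print("pin",seg(c,(200,260,250,315),(60,95)))
m=(W[...,0]>650)&(W[...,0]<750)&(abs(W[...,1]-318)<30)&(W[...,2]>110)&(W[...,2]<260)
P=W[m]; print(len(P),P.min(0),P.max(0)); print("handle z slope",np.polyfit(P[:,0],P[:,2],1), "y slope",np.polyfit(P[:,0],P[:,1],1))
save(c,"top2.png",(120,100,330,330),2.5)
for k,b in PB.items(): print(k,seg(c,b,(7,22)))
E
```

```text
[624.36751299 317.12554594 136.53385828] [-0.29706156 -0.32461487 -1.77518364]
pin {'ctr': array([461.2, 205.8]), 'size': array([24.9, 26.5]), 'ang': 1.6, 'n': 166, 'z': array([77.8, 80.9, 83.4]), 'mean': array([461.2, 206.3,  80.9])}
518 [650.359536   288.36022749 139.05625125] [743.63416524 328.98282586 228.22664296]
handle z slope [-4.05690031e-01  4.52027106e+02] y slope [1.55535665e-01 2.04314205e+02]
near {'ctr': array([453.4,  35.1]), 'size': array([93.1, 46.2]), 'ang': 17.2, 'n': 847, 'z': array([10.8, 14.5, 18.4]), 'mean': array([453.4,  35.6,  14.5])}
far {'ctr': array([651. , -96.6]), 'size': array([43.7, 76.4]), 'ang': 77.6, 'n': 549, 'z': array([10.1, 14.1, 17.8]), 'mean': array([648.4, -94.1,  14. ])}
```

View pics/top2.png

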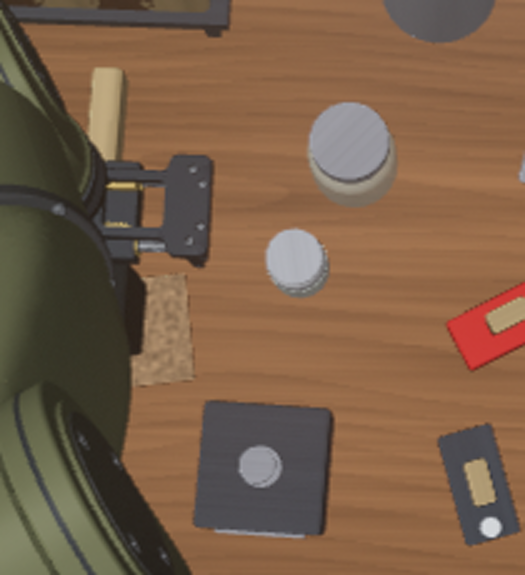

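The pin is up again and the mallet hangs over the pad at crop (160,325). Lowering it.

Request:
move_arm:
  commands:
    - [0.001, 0, 0.01, 0, 0]
    - [0, 0, 0.02, 0, 0]
    - [0, 0, 0.025, 0, 0]
    - [0, 0, 0.025, 0, 0]
    - [0, 0, 0.015, 0, 0]
    - [0, 0, 0.008, 0, 0]
    - [0, 0, 0.004, 0, 0]
    - [0, 0, 0, 0, 0]

```text
time: 13.57
ee_pos: [626.8, 318.0, 31.2]
tcp_rot: [180.0, 0.0, -0.0]
force: [-0.1, 0.5, -2.2]
width: 0.242
gripper_force: 60.0
```

Request:
move_arm:
  commands:
    - [0, 0, 0.002, 0, 0]
    - [0, 0, 0.001, 0, 0]
    - [0, 0, 0, 0, 0]
    - [0, 0, 0, 0, 0]

```text
time: 13.9
ee_pos: [627.4, 318.7, 29.5]
tcp_rot: [-180.0, -0.1, -0.0]
force: [0.2, -0.0, -2.2]
width: 0.241
gripper_force: 60.0
```

Request:
move_arm:
  commands:
    - [0, 0, 0.002, 0, 0]
    - [0, 0, 0.002, 0, 0]
    - [0, 0, 0.001, 0, 0]
    - [0, 0, 0, 0, 0]
    - [0, 0, 0, 0, 0]

```text
time: 14.32
ee_pos: [626.8, 318.4, 23.5]
tcp_rot: [180.0, 0.0, 0.0]
force: [-0.1, -0.3, -2.8]
width: 0.24
gripper_force: 60.0
```

Request:
move_arm:
  commands:
    - [0, 0, 0.001, 0, 0]
    - [0, 0, 0.001, 0, 0]
    - [0, 0, 0.001, 0, 0]
    - [0, 0, 0, 0, 0]
    - [0, 0, 0, 0, 0]

```text
time: 14.73
ee_pos: [627.3, 318.6, 21.2]
tcp_rot: [-180.0, -0.0, -0.0]
force: [0.9, -0.8, 1.2]
width: 0.24
gripper_force: 60.0
```

Request:
move_arm:
  commands:
    - [0, 0, 0, 0, 0.04]
    - [0, 0, 0, 0, 0.07]
    - [0, 0, 0, 0, 0.08]
    - [0, 0, 0, 0, 0.0881]
    - [0, 0, 0, 0, 0.0881]
    - [0, 0, 0, 0, 0.0881]
    - [0, 0, 0, 0, 0.0881]
    - [0, 0, 0, 0, 0.0881]

```text
time: 15.4
ee_pos: [626.9, 318.5, 20.6]
tcp_rot: [180.0, 0.0, -0.0]
force: [-0.3, 0.0, 0.3]
width: 0.825
gripper_force: 0.0
```

Request:
move_arm:
  commands:
    - [0, 0, -0.01, 0, 0.0881]
    - [0, 0, -0.025, 0, 0.0881]
    - [0, 0, -0.03, 0, 0.0881]
    - [0, 0, -0.03, 0, 0.0881]
    - [0, 0, -0.02, 0, 0.0881]
    - [0, 0, -0.01, 0, 0.0881]
    - [0, 0, 0, 0, 0.0881]
    - [0, 0, 0, 0, 0.0881]

```text
time: 16.07
ee_pos: [626.7, 318.4, 145.6]
tcp_rot: [180.0, 0.0, 0.0]
force: [-0.0, -0.8, -0.7]
width: 1.003
gripper_force: 0.0
```

Request:
move_arm:
  commands:
    - [-0.01, -0.012, 0, 0, 0.0881]
    - [-0.02, -0.022, 0, 0, 0.0881]
    - [-0.025, -0.028, 0, 0, 0.0881]
    - [-0.025, -0.028, 0, 0, 0.0881]
    - [-0.02, -0.023, 0, 0, 0.0881]
    - [-0.015, -0.014, 0, 0, 0.0881]
    - [-0.005, -0.008, 0, -0.035, 0.0881]
    - [0, 0, 0, 0, 0.0881]

```text
time: 16.73
ee_pos: [503.0, 456.6, 144.1]
tcp_rot: [-180.0, 0.2, 2.5]
force: [-0.1, 0.5, 0.1]
width: 0.998
gripper_force: 0.0
```

```bash
python3 - <<'E'
from h import *
s=manip.read_state(); print(s["ee_pos"],s["tcp_rot"],s["q"].round(0))
c=cap("scene"); save(c,"scene2.png",(250,30,530,240),2.4)
W=cloud(c)
print("mallet",seg(c,(385,140,440,195),(62,90)),"\n handle",seg(c,(420,165,490,225),(40,72)))
E
```

```text
[503.0447229  456.58538614 144.07347477] [-179.98846029    0.21104394    2.45420975] [ -47.   50.    1.   84.   -1.   46. -132.]
mallet {'ctr': array([570.9, 319.7]), 'size': array([57.4, 64.3]), 'ang': 2.3, 'n': 693, 'z': array([65.2, 72.9, 76.5]), 'mean': array([572.7, 316. ,  72.3])} 
 handle {'ctr': array([671.4, 318. ]), 'size': array([ 40.7, 155. ]), 'ang': 83.8, 'n': 968, 'z': array([42.5, 55.2, 60.2]), 'mean': array([671. , 316.5,  53.9])}
```

View pics/scene2.png

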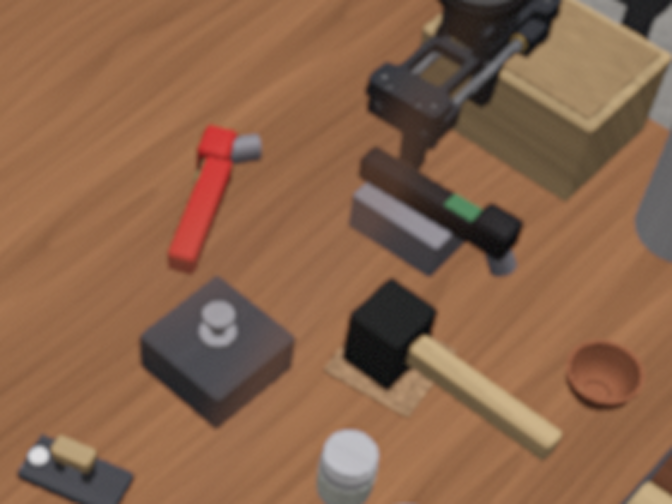

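The mallet stands upright on the pad (crop (390,335)), and the gripper is above the black thermometer. Descending.

Request:
move_arm:
  commands:
    - [0, 0, 0.01, 0, 0.0881]
    - [0, 0, 0.015, 0, 0.0881]
    - [0, 0, 0.02, 0, 0.0881]
    - [0, 0, 0.015, 0, 0.0881]
    - [0, 0, 0, 0, 0.0881]
    - [0, 0, 0, 0, 0.0881]
    - [0, 0, 0, 0, 0.0881]
    - [0, 0, 0, 0, 0.0881]

```text
time: 17.45
ee_pos: [508.3, 453.4, 86.8]
tcp_rot: [-179.9, -0.1, 1.9]
force: [0.1, -0.6, 0.1]
width: 0.997
gripper_force: 0.0
```

Request:
move_arm:
  commands:
    - [-0.001, 0, 0.01, 0, 0.0881]
    - [0, 0, 0.01, 0, 0.0881]
    - [0, 0, 0.008, 0, 0.0881]
    - [0, 0, 0.006, 0, 0.0881]
    - [0, 0, 0.003, 0, 0.0881]
    - [0, 0, 0, 0, 0.0881]
    - [0, 0, 0, 0, 0.0881]

```text
time: 18.03
ee_pos: [505.9, 453.4, 48.4]
tcp_rot: [180.0, 0.0, 2.0]
force: [0.1, -0.3, 0.0]
width: 1.003
gripper_force: 0.0
```

Request:
move_arm:
  commands:
    - [0, 0, 0, 0, 0]
    - [0, 0, 0, 0, 0]
    - [0, 0, 0, 0, 0]
    - [0, 0, 0, 0, 0]
    - [0, 0, 0, 0, 0]
    - [0, 0, 0, 0, 0]
    - [0, 0, 0, 0, 0]
    - [0, 0, 0, 0, 0]
  force: 40

```text
time: 18.7
ee_pos: [506.0, 453.4, 48.7]
tcp_rot: [180.0, -0.0, 2.0]
force: [-0.0, 0.6, -0.7]
width: 0.42
gripper_force: 0.0
```

Request:
move_arm:
  commands:
    - [0, 0, 0, 0, 0]
    - [0, 0, 0, 0, 0]
    - [0, 0, 0, 0, 0]
    - [0, 0, 0, 0, 0]
    - [0, 0, 0, 0, 0]

```text
time: 19.12
ee_pos: [505.9, 453.5, 48.7]
tcp_rot: [180.0, -0.0, 2.0]
force: [0.7, 0.2, -0.1]
width: 0.293
gripper_force: 39.9
```

Request:
move_arm:
  commands:
    - [0, 0, -0.005, 0, 0]
    - [0, 0, -0.01, 0, 0]
    - [0, 0, -0.02, 0, 0]
    - [0, 0, -0.025, 0, 0]
    - [0, 0, -0.025, 0, 0]
    - [0, 0, -0.015, 0, 0]
    - [0, 0, -0.01, 0, 0]
    - [0, 0, 0, 0, 0]

```text
time: 19.78
ee_pos: [507.1, 454.5, 161.8]
tcp_rot: [-179.8, -0.2, 2.0]
force: [-0.1, 0.5, -1.6]
width: 0.291
gripper_force: 39.9
```

Request:
move_arm:
  commands:
    - [0.003, 0.01, 0, 0, 0]
    - [0.005, 0.02, 0, 0, 0]
    - [0.008, 0.03, 0, 0, 0]
    - [0.01, 0.035, 0, 0, 0]
    - [0.01, 0.038, 0, 0, 0]
    - [0.01, 0.038, 0, 0, 0]
    - [0.01, 0.038, 0, 0, 0]
    - [0.01, 0.038, 0, 0, 0]

```text
time: 20.45
ee_pos: [579.7, 205.6, 157.1]
tcp_rot: [179.9, 0.2, 2.0]
force: [0.8, -0.8, -2.1]
width: 0.29
gripper_force: 39.9
```

Request:
move_arm:
  commands:
    - [0.01, 0.038, 0, 0, 0]
    - [0.01, 0.038, 0, 0, 0]
    - [0.01, 0.038, 0, 0, 0]
    - [0.01, 0.038, 0, 0, 0]
    - [0.01, 0.038, 0, 0, 0]
    - [0.01, 0.038, 0, 0, 0]
    - [0.008, 0.03, 0, 0, 0]
    - [0.005, 0.02, 0, 0, 0]

```text
time: 21.12
ee_pos: [662.0, -73.2, 156.8]
tcp_rot: [179.8, 0.2, 1.7]
force: [0.4, -0.4, -2.1]
width: 0.29
gripper_force: 39.9
```

Request:
move_arm:
  commands:
    - [0, 0, 0, -0.06, 0]
    - [0, 0, 0, -0.12, 0]
    - [0, 0, 0, -0.12, 0]
    - [0, 0, 0, -0.12, 0]
    - [0, 0, 0, -0.12, 0]
    - [0, 0, 0, -0.12, 0]
    - [0, 0, 0, -0.12, 0]
    - [0, 0, 0, -0.12, 0]

```text
time: 21.78
ee_pos: [661.5, -67.5, 156.7]
tcp_rot: [-179.8, 0.2, 53.9]
force: [0.4, -0.2, -1.6]
width: 0.289
gripper_force: 39.9
```

Request:
move_arm:
  commands:
    - [0, 0, 0, -0.12, 0]
    - [0, 0, 0, -0.12, 0]
    - [0, 0, 0, -0.12, 0]
    - [0, 0, 0, -0.12, 0]
    - [0, 0, 0, -0.1, 0]
    - [0, 0, 0, -0.056, 0]
    - [0, 0, 0, 0, 0]
    - [0, 0, 0, 0, 0]

```text
time: 22.45
ee_pos: [662.0, -67.2, 157.2]
tcp_rot: [-179.8, 0.0, 89.9]
force: [-1.4, -0.5, -1.5]
width: 0.293
gripper_force: 39.9
```

```bash
python3 - <<'E'
from h import *
s=manip.read_state(); print(s["ee_pos"],s["tcp_rot"],s["q"].round(0),s["force"])
c=cap("top"); save(c,"top3.png")
for k,b in PB.items(): print(k,seg(c,b,(7,22)),seg(c,b,(40,60)),spot(c,b))
E
```

```text
[661.99184403 -67.22727991 157.2047839 ] [-1.79836510e+02  7.74611553e-03  8.98908981e+01] [ 16.  50. -29.  86.  28.  52. -21.] [-1.38690375 -0.49157452 -1.53836213]
near {'ctr': array([453.7,  36.5]), 'size': array([92.1, 48.4]), 'ang': 17.0, 'n': 858, 'z': array([10.8, 14.5, 18.3]), 'mean': array([453.4,  35.6,  14.5])} {'ctr': array([453.9,  35.3]), 'size': array([35.6, 17.9]), 'ang': 17.4, 'n': 170, 'z': array([46.8, 50.4, 53.8]), 'mean': array([453.7,  35.5,  50.2])} (array([419.6,  25.1,  14. ]), np.int32(58))Traceback (most recent call last):
  File "<stdin>", line 4, in <module>
  File "h.py", line 33, in spot
    k=1+np.argmax(s[1:,4]); return ray(c,ce[k][0]+box[0],ce[k][1]+box[1],h).round(1),s[k,4]
        ~~~~~~~~~^^^^^^^^^
    return _wrapfunc(a, 'argmax', axis=axis, out=out, **kwds)
    return bound(*args, **kwds)
ValueError: attempt to get argmax of an empty sequence
```

View pics/top3.png

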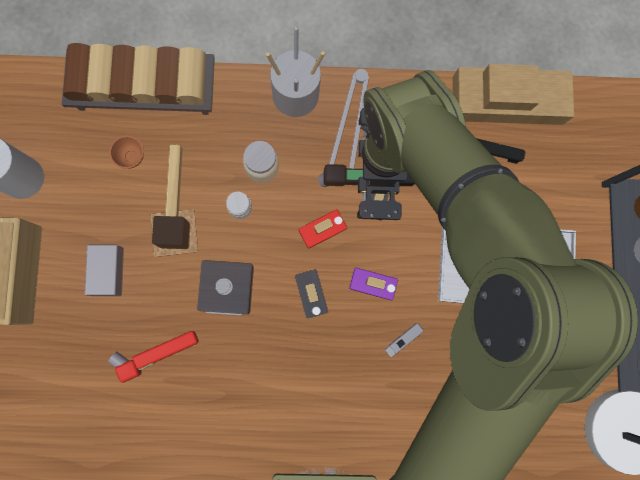

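Request:
move_arm:
  commands:
    - [-0.01, 0.002, 0, 0, 0]
    - [-0.02, 0.003, 0, 0, 0]
    - [-0.03, 0.003, 0, 0, 0]
    - [-0.035, 0.003, 0, 0, 0]
    - [-0.03, 0.003, 0, 0, 0]
    - [-0.025, 0.0025, 0, 0, 0]
    - [-0.015, 0, 0.01, 0, 0]
    - [0, 0, 0.015, 0, 0]

```text
time: 23.17
ee_pos: [679.8, -238.7, 133.9]
tcp_rot: [179.9, 0.3, 89.6]
force: [0.3, -0.3, -2.6]
width: 0.296
gripper_force: 39.9
```

Request:
move_arm:
  commands:
    - [0, 0, 0.012, 0, 0]
    - [0, 0, 0.0085, 0, 0]
    - [0, 0, 0, 0, 0]
    - [0, 0, 0, 0, 0]
    - [0, 0, 0, 0, 0]
    - [0, 0, 0, 0, 0]

```text
time: 23.67
ee_pos: [680.6, -230.7, 114.2]
tcp_rot: [179.9, 0.0, 90.1]
force: [-0.3, -1.0, -0.7]
width: 0.292
gripper_force: 39.9
```

```bash
python3 - <<'E'
from h import *
s=manip.read_state(); print(s["ee_pos"],s["tcp_rot"])
c=cap("scene"); save(c,"scene3.png",(220,200,460,400),2.5)
print([(round(d["centre"][0]*640),round(d["centre"][1]*480),round(d["conf"],2)) for d in manip.spot_point("scene","lens")])
print([(round(d["centre"][0]*640),round(d["centre"][1]*480),round(d["conf"],2)) for d in manip.spot_point("scene","press_a_spot")])
c2=cap("top"); W=cloud(c2)
print("therm head",seg(c2,(320,100,460,300),(110,160),dark))
b=(330,160,420,250)
try: print(seg(c2,b,(7,22)),spot(c2,(365,165,400,215)))
except Exception as e: print(e)
def pix(c,X):
    p=np.array(c["K"])@(np.array(c["R"])@X+c["t"]); return (p/p[2])[:2]
print("pred spot",pix(c,np.array([678.4,-102,14])),"pred lens",pix(c,np.array([678.4,-147,92])))
E
```

```text
[ 680.58064269 -230.67833964  114.2213341 ] [1.79903800e+02 9.42074858e-03 9.00602280e+01]
[(357, 88, 0.97), (297, 342, 0.64)]
[(313, 346, 0.64)]
therm head {'ctr': array([ 679.7, -182. ]), 'size': array([37.3, 85.9]), 'ang': 8.0, 'n': 581, 'z': array([123.4, 146.9, 151.6]), 'mean': array([ 674.2, -167.7,  142.4])}
{'ctr': array([651. , -95.8]), 'size': array([42.4, 76.3]), 'ang': 77.4, 'n': 550, 'z': array([10.3, 14.2, 18.2]), 'mean': array([648.1, -94. ,  14.3])} (array([ 681.6, -102. ,   14. ]), np.int32(32))
pred spot [312.1269499  343.94476506] pred lens [293.57481393 346.17141178]
```

View pics/scene3.png

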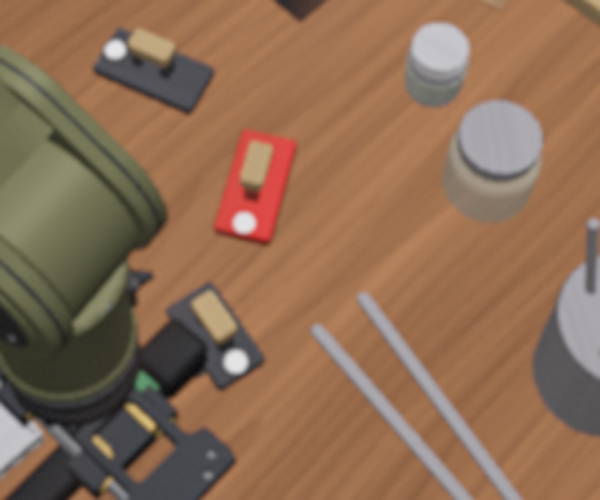

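The lens hangs beside press_a (slab at crop (215,330), spot (235,361)), clear of its handle. Holding for 2 s and more.

Request:
move_arm:
  commands:
    - [0, 0, 0.002, 0, 0]
    - [0, 0, 0, 0, 0]
    - [0, 0, 0, 0, 0]
    - [0, 0, 0, 0, 0]
    - [0, 0, 0, 0, 0]
    - [0, 0, 0, 0, 0]
    - [0, 0, 0, 0, 0]
    - [0, 0, 0, 0, 0]

```text
time: 24.53
ee_pos: [679.8, -231.4, 111.2]
tcp_rot: [180.0, 0.0, 90.0]
force: [0.3, -0.4, -1.8]
width: 0.291
gripper_force: 39.9
```

Request:
move_arm:
  commands:
    - [0, 0, 0, 0, 0]
    - [0, 0, 0, 0, 0]
    - [0, 0, 0, 0, 0]
    - [0, 0, 0, 0, 0]
    - [0, 0, 0, 0, 0]
    - [0, 0, 0, 0, 0]
    - [0, 0, 0, 0, 0]
    - [0, 0, 0, 0, 0]

```text
time: 25.2
ee_pos: [679.8, -231.3, 111.3]
tcp_rot: [180.0, 0.0, 90.0]
force: [-0.5, 0.3, -1.9]
width: 0.291
gripper_force: 39.9
```

Request:
move_arm:
  commands:
    - [0, 0, 0, 0, 0]
    - [0, 0, 0, 0, 0]
    - [0, 0, 0, 0, 0]
    - [0, 0, 0, 0, 0]
    - [0, 0, 0, 0, 0]
    - [0, 0, 0, 0, 0]
    - [0, 0, 0, 0, 0]
    - [0, 0, 0, 0, 0]

```text
time: 25.87
ee_pos: [679.8, -231.3, 111.2]
tcp_rot: [180.0, 0.0, 90.0]
force: [-0.2, 0.7, -1.0]
width: 0.289
gripper_force: 39.9
```

```bash
python3 - <<'E'
from h import *
c=cap("top"); W=cloud(c); s=manip.read_state(); x,y,z=s["ee_pos"]; print(x,y,z)
# handle/head pitch: top surface of thermometer along y
for a,b in [(-60,-38),(30,44),(52,84)]:
    m=(abs(W[...,0]-x)<11)&(W[...,1]>y+a)&(W[...,1]<y+b)&(W[...,2]>z-20)&(W[...,2]<z+45)
    P=W[m]; print((a,b),len(P),np.round(np.median(P,0),1) if len(P) else None)
save(c,"top4.png",(310,120,470,300),3)
E
```

```text
679.7663753059365 -231.29925508901198 111.20157232379731
(-60, -38) 0 None
(30, 44) 77 [ 678.1 -194.6  137.3]
(52, 84) 195 [ 679.5 -163.1  147. ]
```

View pics/top4.png

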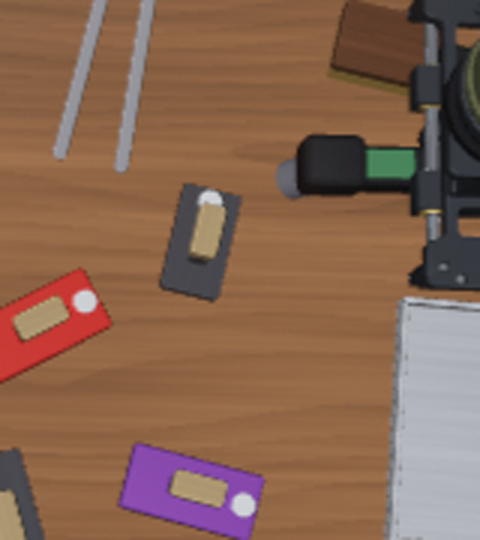

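press_a is read: the thermometer is level, its nozzle at crop (290,180) points to the spot at (210,200). Now press_b.

Request:
move_arm:
  commands:
    - [0, 0, -0.01, -0.06, 0]
    - [0, 0, -0.015, -0.06, 0]
    - [0, 0, -0.015, -0.0545, 0]
    - [0.01, -0.012, -0.005, 0, 0]
    - [0.015, -0.02, 0, 0, 0]
    - [0.02, -0.026, 0, 0, 0]
    - [0.025, -0.03, 0, 0, 0]
    - [0.025, -0.032, 0, 0, 0]

```text
time: 26.58
ee_pos: [544.2, -158.1, 156.5]
tcp_rot: [179.9, -0.0, 99.9]
force: [1.1, 0.9, -1.5]
width: 0.292
gripper_force: 39.9
```

Request:
move_arm:
  commands:
    - [0.025, -0.032, 0, 0, 0]
    - [0.02, -0.026, 0, 0, 0]
    - [0.0175, -0.02, 0, 0, 0]
    - [0.01, -0.014, 0, 0, 0]
    - [0, 0, 0.01, 0, 0]
    - [0, 0, 0.015, 0, 0]
    - [0, 0, 0.015, 0, 0]
    - [0, 0, 0.005, 0, 0]

```text
time: 27.25
ee_pos: [441.7, -103.1, 110.3]
tcp_rot: [-180.0, -0.0, 100.0]
force: [-0.5, 0.6, -1.9]
width: 0.292
gripper_force: 39.9
```

Request:
move_arm:
  commands:
    - [0, 0, 0, 0, 0]
    - [0, 0, 0, 0, 0]
    - [0, 0, 0, 0, 0]
    - [0, 0, 0, 0, 0]
    - [0, 0, 0, 0, 0]

```text
time: 27.67
ee_pos: [442.3, -103.4, 111.8]
tcp_rot: [179.9, 0.0, 100.0]
force: [0.2, -0.7, -0.9]
width: 0.292
gripper_force: 39.9
```

```bash
python3 - <<'E'
from h import *
s=manip.read_state(); print(s["ee_pos"],s["tcp_rot"],s["q"].round(0))
for n in ["top","scene"]:
    c=cap(n); W=cloud(c)
    f=c["frame"].astype(int); z=W[...,2]
    b=PB["near"] if n=="top" else (250,200,310,250)
    try: print(n,seg(c,b,(7,22)),seg(c,b,(40,60)),spot(c,b))
    except Exception as e: print(e)
    if n=="top": print("a",seg(c,PB["far"],(7,22)),spot(c,PB["far"]))
    print(n,[(round(d["centre"][0]*640),round(d["centre"][1]*480),round(d["conf"],2)) for d in manip.spot_point(n,"press_b_spot")])
E
```

```text
[ 442.28031813 -103.35754056  111.75808265] [1.79931159e+02 1.84381847e-02 9.99954525e+01] [ 21.  42. -21. 125.  43.  21. -27.]
top {'ctr': array([454.1,  35.3]), 'size': array([92.1, 46.1]), 'ang': 17.0, 'n': 852, 'z': array([10.9, 14.7, 18.1]), 'mean': array([453.4,  35.5,  14.5])} {'ctr': array([454. ,  35.4]), 'size': array([35.5, 18. ]), 'ang': 17.2, 'n': 167, 'z': array([46.6, 50.5, 53.9]), 'mean': array([453.7,  35.4,  50.3])} (array([420. ,  25.3,  14. ]), np.int32(53))
a {'ctr': array([650.8, -95.7]), 'size': array([42.1, 76.2]), 'ang': 77.4, 'n': 554, 'z': array([ 9.8, 14.3, 18.2]), 'mean': array([648.1, -94. ,  14.1])} (array([ 681.4, -102.1,   14. ]), np.int32(33))
top [(314, 310, 0.87), (341, 221, 0.84), (312, 293, 0.74)]
scene {'ctr': array([458.4,  36.6]), 'size': array([92.5, 48.9]), 'ang': 17.7, 'n': 617, 'z': array([ 8.9, 13. , 16.8]), 'mean': array([467.7,  36.2,  13. ])} {'ctr': array([458.4,  37. ]), 'size': array([35. , 20.3]), 'ang': 17.6, 'n': 164, 'z': array([42.7, 48.5, 52.2]), 'mean': array([459.6,  35.4,  48.1])} (array([422.5,  29. ,  14. ]), np.int32(44))
scene [(270, 220, 0.87), (317, 293, 0.86), (231, 281, 0.76), (412, 180, 0.41), (282, 231, 0.2)]
```

Request:
move_arm:
  commands:
    - [0.001, 0.001, 0, 0, 0]
    - [0, 0, 0, 0, 0]
    - [0, 0, 0, 0, 0]
    - [0, 0, 0, 0, 0]
    - [0, 0, 0, 0, 0]
    - [0, 0, 0, 0, 0]
    - [0, 0, 0, 0, 0]
    - [0, 0, 0, 0, 0]

```text
time: 28.53
ee_pos: [442.7, -102.1, 111.2]
tcp_rot: [-180.0, 0.0, 100.0]
force: [0.2, -0.7, -1.9]
width: 0.293
gripper_force: 39.9
```

Request:
move_arm:
  commands:
    - [0, 0, 0, 0, 0]
    - [0, 0, 0, 0, 0]
    - [0, 0, 0, 0, 0]
    - [0, 0, 0, 0, 0]
    - [0, 0, 0, 0, 0]
    - [0, 0, 0, 0, 0]
    - [0, 0, 0, 0, 0]
    - [0, 0, 0, 0, 0]

```text
time: 29.2
ee_pos: [442.7, -102.1, 111.2]
tcp_rot: [180.0, 0.0, 100.0]
force: [0.6, -0.7, -0.7]
width: 0.292
gripper_force: 39.9
```

Request:
move_arm:
  commands:
    - [0, 0, 0, 0, 0]
    - [0, 0, 0, 0, 0]
    - [0, 0, 0, 0, 0]
    - [0, 0, 0, 0, 0]
    - [0, 0, 0, 0, 0]
    - [0, 0, 0, 0, 0]
    - [0, 0, 0, 0, 0]
    - [0, 0, 0, 0, 0]

```text
time: 29.87
ee_pos: [442.7, -102.1, 111.2]
tcp_rot: [180.0, 0.0, 100.0]
force: [0.3, -0.2, -1.1]
width: 0.288
gripper_force: 39.9
```

```bash
python3 - <<'E'
from h import *
c=cap("scene"); save(c,"scene4.png",(190,170,330,300),4)
c=cap("top"); print(seg(c,PB["near"],(7,22)),"stand",seg(c,(70,225,135,310),(38,52)))
E
```

```text
{'ctr': array([454. ,  35.3]), 'size': array([91.9, 46. ]), 'ang': 16.9, 'n': 858, 'z': array([10.8, 14.4, 18.2]), 'mean': array([453.4,  35.6,  14.4])} stand {'ctr': array([487.8, 449.7]), 'size': array([99.1, 61.5]), 'ang': 1.1, 'n': 1607, 'z': array([41.4, 45.6, 49.3]), 'mean': array([487.1, 448.7,  45.5])}
```

View pics/scene4.png

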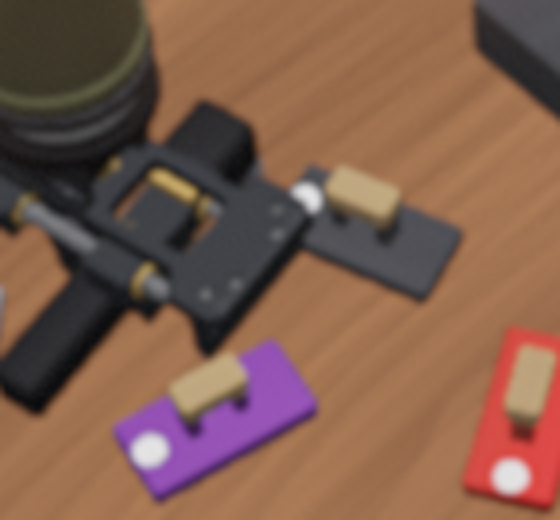

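press_b is read: the nozzle at crop (255,165) faces the spot at (305,198), with the handle behind it. Returning the thermometer to the stand.

Request:
move_arm:
  commands:
    - [0, 0, -0.01, 0.06, 0]
    - [0, 0, -0.02, 0.12, 0]
    - [0, 0, -0.016, 0.12, 0]
    - [0, 0, 0, 0.12, 0]
    - [0, 0, 0, 0.12, 0]
    - [0, 0, 0, 0.12, 0]
    - [0, 0, 0, 0.12, 0]
    - [0, 0, 0, 0.12, 0]

```text
time: 30.63
ee_pos: [442.6, -102.0, 157.3]
tcp_rot: [180.0, -0.0, 48.1]
force: [-0.4, 0.0, -2.5]
width: 0.289
gripper_force: 39.9
```

Request:
move_arm:
  commands:
    - [0, 0, 0, 0.12, 0]
    - [0, 0, 0, 0.12, 0]
    - [0, 0, 0, 0.12, 0]
    - [0, 0, 0, 0.12, 0]
    - [0, 0, 0, 0.12, 0]
    - [0, 0, 0, 0.12, 0]
    - [0, 0, 0, 0.06, 0]
    - [0, 0, 0, 0.03, 0]

```text
time: 31.3
ee_pos: [442.6, -101.9, 157.2]
tcp_rot: [180.0, 0.0, 1.9]
force: [-0.4, -0.3, -1.7]
width: 0.292
gripper_force: 39.9
```

Request:
move_arm:
  commands:
    - [0.002, -0.01, 0, 0, 0]
    - [0.003, -0.02, 0, 0, 0]
    - [0.005, -0.03, 0, 0, 0]
    - [0.005, -0.035, 0, 0, 0]
    - [0.005, -0.035, 0, 0, 0]
    - [0.005, -0.035, 0, 0, 0]
    - [0.005, -0.035, 0, 0, 0]
    - [0.005, -0.035, 0, 0, 0]

```text
time: 31.97
ee_pos: [468.7, 136.8, 157.1]
tcp_rot: [-180.0, 0.0, 2.2]
force: [0.6, -1.3, -1.1]
width: 0.29
gripper_force: 39.9
```

Request:
move_arm:
  commands:
    - [0.006, -0.035, 0, 0, 0]
    - [0.006, -0.035, 0, 0, 0]
    - [0.006, -0.035, 0, 0, 0]
    - [0.006, -0.035, 0, 0, 0]
    - [0.006, -0.035, 0, 0, 0]
    - [0.005, -0.03, 0, 0, 0]
    - [0.003, -0.02, 0, 0, 0]
    - [0, 0, 0, 0, 0]

```text
time: 32.63
ee_pos: [497.2, 368.3, 156.7]
tcp_rot: [-179.7, -0.0, 2.6]
force: [0.2, 1.0, -2.8]
width: 0.294
gripper_force: 39.9
```

Request:
move_arm:
  commands:
    - [0.002, -0.015, 0, 0, 0]
    - [0.002, -0.025, 0, 0, 0]
    - [0.002, -0.025, 0, 0, 0]
    - [0.002, -0.016, 0, 0, 0]
    - [0.0015, -0.01, 0, 0, 0]
    - [0, 0, 0, 0, 0]
    - [0, 0, 0, 0, 0]
    - [0, 0, 0, 0, 0]

```text
time: 33.3
ee_pos: [505.4, 449.8, 156.8]
tcp_rot: [179.9, 0.0, 2.0]
force: [0.3, -1.0, -1.4]
width: 0.289
gripper_force: 39.9
```

Request:
move_arm:
  commands:
    - [0, 0, 0.01, 0, 0]
    - [0, 0, 0.02, 0, 0]
    - [0, 0, 0.02, 0, 0]
    - [0, 0, 0.02, 0, 0]
    - [0, 0, 0.015, 0, 0]
    - [0, 0, 0.01, 0, 0]
    - [0, 0, 0, 0, 0]
    - [0, 0, 0, 0, 0]

```text
time: 33.97
ee_pos: [505.6, 450.7, 61.8]
tcp_rot: [179.9, 0.0, 2.0]
force: [0.7, -0.2, -1.5]
width: 0.291
gripper_force: 39.9
```

Request:
move_arm:
  commands:
    - [0, 0, 0.005, 0, 0]
    - [0, 0, 0.004, 0, 0]
    - [0, 0, 0.002, 0, 0]
    - [0, 0, 0.001, 0, 0]
    - [0, 0, 0.001, 0, 0]
    - [0, 0, 0, 0, 0]
    - [0, 0, 0, 0, 0]

```text
time: 34.55
ee_pos: [505.6, 451.6, 49.3]
tcp_rot: [-180.0, -0.0, 2.0]
force: [0.0, -0.1, -1.1]
width: 0.293
gripper_force: 39.9
```

Request:
move_arm:
  commands:
    - [0, 0, 0, 0, 0.04]
    - [0, 0, 0, 0, 0.06]
    - [0, 0, 0, 0, 0.08]
    - [0, 0, 0, 0, 0.0881]
    - [0, 0, 0, 0, 0.0881]
    - [0, 0, 0, 0, 0.0881]
    - [0, 0, 0, 0, 0.0881]
    - [0, 0, 0, 0, 0.0881]

```text
time: 35.22
ee_pos: [505.6, 451.5, 49.2]
tcp_rot: [180.0, 0.0, 2.0]
force: [-0.2, 0.1, 1.0]
width: 0.872
gripper_force: 0.0
```

Request:
move_arm:
  commands:
    - [0, 0, -0.01, 0, 0.0881]
    - [0, 0, -0.02, 0, 0.0881]
    - [0, 0, -0.025, 0, 0.0881]
    - [0, 0, -0.025, 0, 0.0881]
    - [0, 0, -0.025, 0, 0.0881]
    - [0, 0, -0.015, 0, 0.0881]
    - [0, 0, 0, 0.018, 0.0881]
    - [0, 0, 0, 0.017, 0.0881]

```text
time: 35.88
ee_pos: [506.0, 451.8, 170.5]
tcp_rot: [-179.9, -0.1, -0.1]
force: [0.3, 0.0, -0.1]
width: 0.999
gripper_force: 0.0
```

```bash
python3 - <<'E'
from h import *
c=cap("top"); 
print("b",seg(c,PB["near"],(7,22)),seg(c,PB["near"],(40,60)))
print("a",seg(c,PB["far"],(7,22)),seg(c,PB["far"],(40,60)))
print("tray",seg(c,(430,210,585,320),(12,26)))
c=cap("scene"); print("thermo",seg(c,(390,80,475,160),(62,95),dark)); save(c,"scene5.png",(250,30,530,240),2.4)
E
```

```text
b {'ctr': array([429.4,  46.8]), 'size': array([88.7, 48.5]), 'ang': 16.7, 'n': 776, 'z': array([10.4, 14.6, 18.6]), 'mean': array([431.8,  48.3,  14.6])} {'ctr': array([427.6,  47.5]), 'size': array([35.6, 17.9]), 'ang': 16.3, 'n': 166, 'z': array([46.9, 50.1, 54.3]), 'mean': array([427.4,  47.5,  50.3])}
a {'ctr': array([650.9, -95.8]), 'size': array([42., 76.]), 'ang': 77.6, 'n': 552, 'z': array([ 9.9, 14.3, 18. ]), 'mean': array([648.2, -94.1,  14.2])} {'ctr': array([650.6, -95.6]), 'size': array([18.2, 35.3]), 'ang': 76.2, 'n': 162, 'z': array([44.5, 49.8, 53.3]), 'mean': array([650. , -95.2,  49.4])}
tray {'ctr': array([ 522.8, -368.4]), 'size': array([278.6, 170.7]), 'ang': 86.5, 'n': 1036, 'z': array([12.9, 17.8, 21.6]), 'mean': array([ 524. , -373.1,   17.6])}
thermo {'ctr': array([535.6, 449.3]), 'size': array([125.8,  34.9]), 'ang': 6.2, 'n': 565, 'z': array([63.4, 73.3, 85.6]), 'mean': array([547.3, 447.6,  74.5])}
```

View pics/scene5.png

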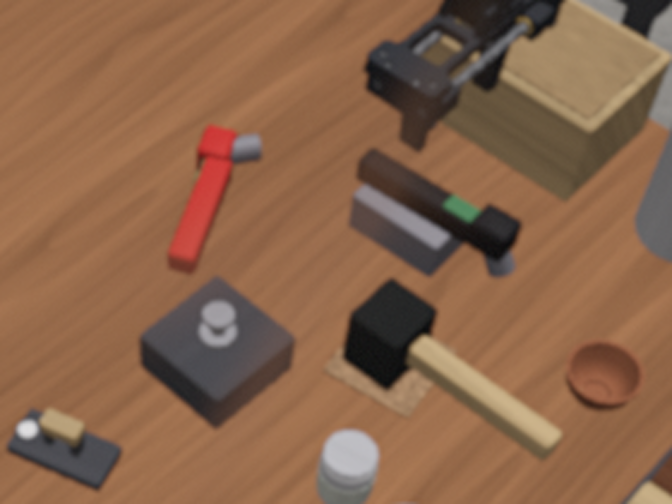

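The thermometer is back on its stand (crop (440,205)) and the mallet is on the pad. press_b has been knocked aside to (428,47), so I use the new pose.

Request:
move_arm:
  commands:
    - [-0.003, 0.012, 0, -0.06, 0.0881]
    - [0.0, 0.025, 0, -0.06, 0.0881]
    - [0.0, 0.035, 0, -0.06, 0.0881]
    - [0.0, 0.038, 0, -0.06, 0.0881]
    - [0.0, 0.038, 0, -0.048, 0.0881]
    - [0, 0.038, 0, 0, 0.0881]
    - [0, 0.038, 0, 0, 0.0881]
    - [0, 0.038, 0, 0, 0.0881]

```text
time: 36.65
ee_pos: [555.8, 194.2, 167.8]
tcp_rot: [180.0, 0.2, 16.5]
force: [0.1, 0.2, -0.1]
width: 0.999
gripper_force: 0.0
```

```bash
cat >> h.py <<'E'
def delta(tx,ty,yaw=None):
    s=manip.read_state(); p=s["ee_pos"]; a=np.radians(s["tcp_rot"][2]); d=np.array([tx,ty])-p[:2]
    print("pos",p.round(1),"yaw",s["tcp_rot"][2].round(1),"tool dx,dy",np.round([d@[np.cos(a),np.sin(a)],d@[np.sin(a),-np.cos(a)]],1), "q",s["q"].round(0))
E
python3 -c "
from h import *; delta(427.8,47.5)"
```

```text
pos [555.8 194.2 167.8] yaw 16.5 tool dx,dy [-164.5  104.1] q [-24.  42.   1. 100.  -1.  38. -96.]
```

Request:
move_arm:
  commands:
    - [-0.015, 0.015, 0, 0, 0.0881]
    - [-0.03, 0.02, 0, 0, 0.0881]
    - [-0.035, 0.02, 0, 0, 0.0881]
    - [-0.035, 0.02, 0, 0, 0.0881]
    - [-0.03, 0.015, 0, 0, 0.0881]
    - [-0.02, 0.01, 0.01, 0, 0.0881]
    - [0, 0, 0.02, 0, 0.0881]
    - [0, 0, 0.03, 0, 0.0881]

```text
time: 37.32
ee_pos: [426.3, 52.0, 109.5]
tcp_rot: [180.0, -0.1, 16.4]
force: [0.8, 1.5, -0.7]
width: 0.999
gripper_force: 0.0
```

Request:
move_arm:
  commands:
    - [0, 0, 0.02, 0, 0.0881]
    - [0, 0, 0.01, 0, 0.0881]
    - [0, 0, 0, 0, 0.0881]
    - [0, 0, 0, 0, 0.0881]
    - [0, 0, 0, 0, 0.0881]
    - [0, 0, 0, 0, 0.0881]

```text
time: 37.82
ee_pos: [427.2, 53.4, 79.8]
tcp_rot: [180.0, -0.1, 16.5]
force: [0.5, -0.5, -0.8]
width: 1.002
gripper_force: 0.0
```

```bash
python3 -c "
from h import *; delta(427.8,47.5)"
```

```text
pos [427.2  53.4  79.8] yaw 16.5 tool dx,dy [-1.1  5.9] q [-13.  44.  -0. 130.   2.   5. -89.]
```

Request:
move_arm:
  commands:
    - [-0.001, 0.006, 0.006, 0, 0.0881]
    - [0, 0, 0.01, 0, 0.0881]
    - [0, 0, 0.01, 0, 0.0881]
    - [0, 0, 0, 0, 0.0881]
    - [0, 0, 0, 0, 0.0881]

```text
time: 38.23
ee_pos: [429.7, 47.2, 54.9]
tcp_rot: [-180.0, 0.2, 16.5]
force: [1.1, -0.6, 0.8]
width: 1.002
gripper_force: 0.0
```

```bash
python3 -c "
from h import *; delta(427.8,47.5)"
```

```text
pos [429.7  47.2  54.9] yaw 16.5 tool dx,dy [-1.7 -0.8] q [-12.  48.  -0. 130.   5.   2. -91.]
```

Request:
move_arm:
  commands:
    - [0.006, 0, 0, 0, 0.0881]
    - [0.006, 0, 0, 0, 0.0881]
    - [0, 0, 0, 0, 0.0881]
    - [0, 0, 0, 0, 0.0881]
    - [0, 0, 0, 0, 0.0881]

```text
time: 38.65
ee_pos: [441.1, 51.0, 55.1]
tcp_rot: [-180.0, 0.2, 16.5]
force: [-0.5, 0.1, -0.7]
width: 1.004
gripper_force: 0.0
```

```bash
python3 -c "
from h import *; delta(438.3,50.6);print(manip.read_state()['q'][5])"
```

```text
pos [441.1  51.   55.1] yaw 16.5 tool dx,dy [-2.8 -0.4] q [-12.  48.  -1. 128.   5.   4. -91.]
4.390055684836944
```

Request:
move_arm:
  commands:
    - [0, 0, 0.004, 0, 0.0881]
    - [0, 0, 0.004, 0, 0.0881]
    - [0, 0, 0.002, 0, 0.0881]
    - [0, 0, 0, 0, 0.0881]
    - [0, 0, 0, 0, 0.0881]
    - [0, 0, 0, 0, 0.0881]

```text
time: 39.15
ee_pos: [440.8, 50.9, 44.8]
tcp_rot: [-180.0, 0.2, 16.5]
force: [-0.3, -0.3, -0.9]
width: 1.001
gripper_force: 0.0
```

```bash
python3 -c "
from h import *; delta(438.3,50.6);print(manip.read_state()['q'].round(1),manip.read_state()['tcp_rot'].round(2))"
```

```text
pos [440.8  50.9  44.8] yaw 16.5 tool dx,dy [-2.5 -0.4] q [-12.  49.  -0. 128.   6.   3. -92.]
[-12.3  49.2  -0.4 128.1   5.8   3.  -91.9] [-179.97    0.22   16.53]
```

Request:
move_arm:
  commands:
    - [0, 0, 0.002, 0, 0.0881]
    - [0, 0, 0.001, 0, 0.03]
    - [0, 0, 0, 0, 0]
    - [0, 0, 0, 0, 0]
    - [0, 0, 0, 0, 0]
    - [0, 0, 0, 0, 0]
    - [0, 0, 0, 0, 0]
    - [0, 0, 0, 0, 0]
  force: 40

```text
time: 39.82
ee_pos: [441.0, 51.0, 41.9]
tcp_rot: [-180.0, 0.2, 16.5]
force: [-1.0, 0.3, -0.2]
width: 0.495
gripper_force: 0.0
```

Request:
move_arm:
  commands:
    - [0, 0, 0, 0, 0]
    - [0, 0, 0, 0, 0]
    - [0, 0, 0, 0, 0]
    - [0, 0, 0, 0, 0]
    - [0, 0, 0, 0, 0]
    - [0, 0, 0, 0, 0]
    - [0, 0, 0, 0, 0]
    - [0, 0, 0, 0, 0]

```text
time: 40.48
ee_pos: [440.9, 51.0, 41.9]
tcp_rot: [-180.0, 0.2, 16.5]
force: [0.0, -0.3, 0.3]
width: 0.196
gripper_force: 40.0
```

```bash
python3 -c "
from h import *; delta(438.3,50.6);print(manip.read_state()['q'].round(2),manip.read_state()['tcp_rot'].round(2))"
```

```text
pos [440.9  51.   41.9] yaw 16.5 tool dx,dy [-2.6 -0.4] q [-12.  50.  -0. 128.   7.   3. -93.]
[-12.28  49.53  -0.42 128.14   6.85   2.55 -92.86] [-179.97    0.2    16.54]
```

Request:
move_arm:
  commands:
    - [0.004, 0, 0, 0, 0]
    - [0.008, 0, 0, 0, 0]
    - [0.01, 0, 0, 0, 0]
    - [0.01, 0, 0, 0, 0]
    - [0.008, 0, 0, 0, 0]
    - [0.005, 0, 0, 0, 0]
    - [0, 0, 0, 0, 0]
    - [0, 0, 0, 0, 0]

```text
time: 41.15
ee_pos: [479.7, 62.4, 44.4]
tcp_rot: [-180.0, 0.6, 16.5]
force: [-4.3, -0.1, 34.0]
width: 0.176
gripper_force: 40.0
```

Request:
move_arm:
  commands:
    - [0, 0, 0, 0, 0.04]
    - [0, 0, 0, 0, 0.07]
    - [0, 0, 0, 0, 0.0881]
    - [0, 0, 0, 0, 0.0881]
    - [0, 0, 0, 0, 0.0881]
    - [0, 0, 0, 0, 0.0881]
    - [-0.007, 0, 0, 0, 0.0881]
    - [-0.007, 0, 0, 0, 0.0881]

```text
time: 41.82
ee_pos: [470.2, 59.7, 41.6]
tcp_rot: [-180.0, 0.2, 16.5]
force: [-1.0, -0.3, -0.2]
width: 0.757
gripper_force: 0.0
```

```bash
python3 - <<'E'
from h import *
delta(470.8,60.3)
c=cap("scene"); save(c,"scene6.png",(220,170,360,290),4)
print("handle",seg(c,(240,185,320,260),(40,56),wood),"slab",seg(c,(240,185,320,260),(7,22),dark))
E
```

```text
pos [470.2  59.7  41.6] yaw 16.5 tool dx,dy [ 0.7 -0.4] q [-12.  50.  -1. 123.   7.   7. -93.]
handle {'ctr': array([436.4,  57. ]), 'size': array([18.4,  4.8]), 'ang': 22.2, 'n': 18, 'z': array([46. , 48.2, 51.4]), 'mean': array([436.7,  57. ,  48.5])} slab {'ctr': array([447.9, 158.4]), 'size': array([2.2, 7.2]), 'ang': 79.8, 'n': 5, 'z': array([10.5, 13.4, 17.7]), 'mean': array([448.1, 158.2,  14.2])}
```

View pics/scene6.png

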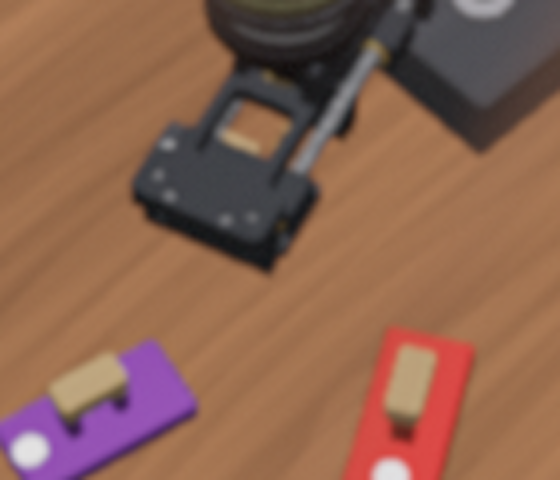

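Request:
move_arm:
  commands:
    - [0, 0, -0.01, 0, 0.0881]
    - [0, 0, -0.025, 0, 0.0881]
    - [0, 0, -0.03, 0, 0.0881]
    - [0.02, 0, -0.03, 0, 0.0881]
    - [0.035, 0.01, -0.01, 0, 0.0881]
    - [0.035, 0.01, 0, 0, 0.0881]
    - [0.02, 0, 0, 0, 0.0881]
    - [0, 0, 0, 0, 0.0881]

```text
time: 42.53
ee_pos: [587.4, 73.0, 148.0]
tcp_rot: [-180.0, -0.3, 16.5]
force: [0.5, 0.7, -0.1]
width: 0.999
gripper_force: 0.0
```

```bash
python3 - <<'E'
from h import *
for n in ["top","scene"]:
    c=cap(n); b=(285,240,345,335) if n=="top" else (235,185,320,260)
    print(n,"handle",seg(c,b,(40,58)),"\n slab",seg(c,b,(7,22)))
    if n=="scene": save(c,"scene7.png",(220,170,360,290),4)
delta(450,50)
E
```

```text
top handle None 
 slab None
scene handle {'ctr': array([431.5,  48.6]), 'size': array([37.2, 20.4]), 'ang': 16.4, 'n': 154, 'z': array([42.9, 48. , 51.5]), 'mean': array([432.4,  47.7,  47.7])} 
 slab {'ctr': array([432.1,  48.4]), 'size': array([92.1, 48. ]), 'ang': 17.3, 'n': 690, 'z': array([ 9. , 12.9, 17. ]), 'mean': array([435.9,  45.4,  12.9])}
pos [581.8  72.  146.7] yaw 16.5 tool dx,dy [-132.6  -16.4] q [ -9.  44.  -4. 101.   5.  36. -90.]
```

View pics/scene7.png

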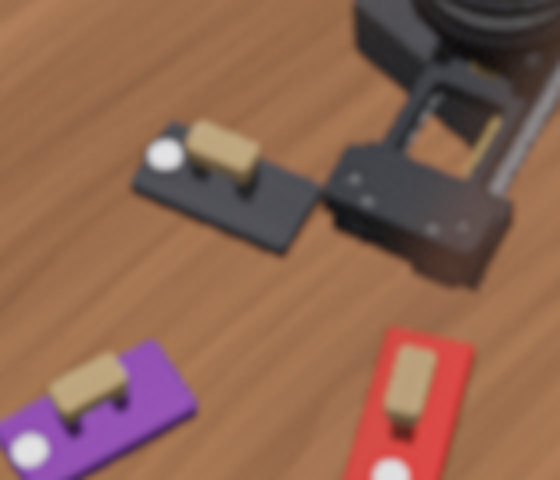

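The press did not move; the fingers slid off because joint 6 was near its limit. I'll try the half-turned grasp, which gives a different elbow posture.

Request:
move_arm:
  commands:
    - [0, 0, 0, -0.08, 0.0881]
    - [0, 0, 0, -0.12, 0.0881]
    - [0, 0, 0, -0.12, 0.0881]
    - [0, 0, 0, -0.12, 0.0881]
    - [0, 0, 0, -0.12, 0.0881]
    - [0, 0, 0, -0.12, 0.0881]
    - [0, 0, 0, -0.12, 0.0881]
    - [0, 0, 0, -0.12, 0.0881]

```text
time: 43.3
ee_pos: [580.0, 71.4, 146.4]
tcp_rot: [-179.7, 0.2, 69.6]
force: [-0.4, -0.9, -0.8]
width: 0.998
gripper_force: 0.0
```

Request:
move_arm:
  commands:
    - [0, 0, 0, -0.12, 0.0881]
    - [0, 0, 0, -0.12, 0.0881]
    - [0, 0, 0, -0.12, 0.0881]
    - [0, 0, 0, -0.12, 0.0881]
    - [0, 0, 0, -0.12, 0.0881]
    - [0, 0, 0, -0.12, 0.0881]
    - [0, 0, 0, -0.12, 0.0881]
    - [0, 0, 0, -0.12, 0.0881]

```text
time: 43.97
ee_pos: [580.1, 71.3, 146.4]
tcp_rot: [-179.7, -0.1, 124.7]
force: [-0.3, -0.1, -0.2]
width: 0.997
gripper_force: 0.0
```

Request:
move_arm:
  commands:
    - [0, 0, 0, -0.12, 0.0881]
    - [0, 0, 0, -0.12, 0.0881]
    - [0, 0, 0, -0.12, 0.0881]
    - [0, 0, 0, -0.12, 0.0881]
    - [0, 0, 0, -0.12, 0.0881]
    - [0, 0, 0, -0.12, 0.0881]
    - [0, 0, 0, -0.12, 0.0881]
    - [0, 0, 0, -0.12, 0.0881]

```text
time: 44.63
ee_pos: [580.3, 71.2, 146.3]
tcp_rot: [-179.8, -0.3, 179.7]
force: [-0.6, -0.4, 0.3]
width: 1.002
gripper_force: 0.0
```

Request:
move_arm:
  commands:
    - [0, 0, 0, -0.12, 0.0881]
    - [0, 0, 0, -0.12, 0.0881]
    - [0, 0, 0, -0.0616, 0.0881]
    - [0, 0, 0, 0, 0.0881]
    - [0, 0, 0, 0, 0.0881]

```text
time: 45.05
ee_pos: [580.9, 71.5, 146.3]
tcp_rot: [-180.0, -0.3, -163.5]
force: [0.7, 0.7, 0.3]
width: 1.004
gripper_force: 0.0
```

```bash
python3 -c "
from h import *; delta(427.8,47.4)"
```

```text
pos [580.9  71.5 146.3] yaw -163.5 tool dx,dy [153.6  20.4] q [ 16.  52. -52. 100.  50.  55.  49.]
```

Request:
move_arm:
  commands:
    - [0.012, 0.002, 0, 0, 0.0881]
    - [0.025, 0.004, 0, 0, 0.0881]
    - [0.032, 0.004, 0, 0, 0.0881]
    - [0.032, 0.004, 0, 0, 0.0881]
    - [0.028, 0.004, 0, 0, 0.0881]
    - [0.016, 0.002, 0.02, 0, 0.0881]
    - [0.0085, 0, 0.02, 0, 0.0881]
    - [0, 0, 0, 0, 0.0881]

```text
time: 45.72
ee_pos: [425.2, 45.5, 105.4]
tcp_rot: [-179.9, -0.6, -163.4]
force: [-0.5, -0.7, 0.1]
width: 0.998
gripper_force: 0.0
```

Request:
move_arm:
  commands:
    - [0, 0, 0, 0, 0.0881]
    - [0, 0, 0, 0, 0.0881]
    - [0, 0, 0, 0, 0.0881]
    - [0, 0, 0, 0, 0.0881]

```text
time: 46.05
ee_pos: [430.4, 47.9, 107.6]
tcp_rot: [180.0, -0.1, -163.5]
force: [0.4, 1.0, 0.2]
width: 0.998
gripper_force: 0.0
```

```bash
python3 -c "
from h import *; delta(427.8,47.4); c=cap('scene'); print(seg(c,(235,185,320,260),(40,58)))"
```

```text
pos [430.4  47.9 107.6] yaw -163.5 tool dx,dy [2.6 0.2] q [ 15.  47. -46. 127.  66.  35.  25.]
{'ctr': array([433.6,  48.8]), 'size': array([32.3, 20.2]), 'ang': 16.2, 'n': 147, 'z': array([42.2, 48.4, 51.8]), 'mean': array([433.9,  47.7,  47.9])}
```

Request:
move_arm:
  commands:
    - [0.002, 0, 0.012, 0, 0.0881]
    - [0, 0, 0.016, 0, 0.0881]
    - [0, 0, 0.016, 0, 0.0881]
    - [0, 0, 0.014, 0, 0.0881]
    - [0, 0, 0.01, 0, 0.0881]
    - [0, 0, 0, 0, 0.0881]
    - [0, 0, 0, 0, 0.0881]
    - [0, 0, 0, 0, 0.0881]

```text
time: 46.77
ee_pos: [427.4, 47.1, 39.5]
tcp_rot: [180.0, -0.1, -163.5]
force: [0.3, 0.5, 0.9]
width: 0.997
gripper_force: 0.0
```

```bash
python3 -c "
from h import *; delta(428.2,47.4)"
```

```text
pos [427.4  47.1  39.5] yaw -163.5 tool dx,dy [-0.8  0.1] q [ 12.  55. -40. 129.  84.  32.   9.]
```

Request:
move_arm:
  commands:
    - [0, 0, 0.007, 0, 0.0881]
    - [0, 0, 0.005, 0, 0.0881]
    - [0, 0, 0.003, 0, 0.0881]
    - [0, 0, 0.001, 0, 0.0881]
    - [0, 0, 0, 0, 0.0881]
    - [0, 0, 0, 0, 0.0881]

```text
time: 47.27
ee_pos: [427.0, 46.9, 23.1]
tcp_rot: [180.0, -0.2, -163.5]
force: [0.5, -0.5, 0.3]
width: 0.999
gripper_force: 0.0
```

Request:
move_arm:
  commands:
    - [0, 0, 0, 0, 0]
    - [0, 0, 0, 0, 0]
    - [0, 0, 0, 0, 0]
    - [0, 0, 0, 0, 0]
    - [0, 0, 0, 0, 0]
    - [0, 0, 0, 0, 0]
    - [0, 0, 0, 0, 0]
    - [0, 0, 0, 0, 0]
  force: 50

```text
time: 47.93
ee_pos: [426.9, 46.8, 22.9]
tcp_rot: [180.0, -0.2, -163.5]
force: [-0.8, 0.4, 0.6]
width: 0.421
gripper_force: 0.0
```

Request:
move_arm:
  commands:
    - [0, 0, 0, 0, 0]
    - [0, 0, 0, 0, 0]
    - [0, 0, 0, 0, 0]
    - [0, 0, 0, 0, 0]
    - [0, 0, 0, 0, 0]
    - [0, 0, 0, 0, 0]

```text
time: 48.43
ee_pos: [426.9, 46.9, 22.9]
tcp_rot: [180.0, -0.2, -163.5]
force: [0.1, 0.1, 0.3]
width: 0.189
gripper_force: 50.0
```

Request:
move_arm:
  commands:
    - [0, 0, -0.005, 0, 0]
    - [0, 0, -0.01, 0, 0]
    - [0, 0, -0.015, 0, 0]
    - [0, 0, -0.02, 0, 0]
    - [0, 0, -0.02, 0, 0]
    - [0, 0, -0.02, 0, 0]
    - [0, 0, -0.01, 0, 0]
    - [0, 0, 0, 0, 0]

```text
time: 49.1
ee_pos: [428.0, 47.1, 124.8]
tcp_rot: [180.0, -0.0, -163.5]
force: [-0.2, 1.0, -2.3]
width: 0.192
gripper_force: 50.0
```

```bash
python3 -c "
from h import *; delta(527,-306); s=manip.read_state(); print(s['width'],s['force'])"
```

```text
pos [428.   47.1 124.8] yaw -163.5 tool dx,dy [   5.5 -366.7] q [ 16.  45. -47. 127.  62.  35.  29.]
0.19164955362313774 [-0.17213436  1.03053333 -2.27170196]
```

Request:
move_arm:
  commands:
    - [-0.01, -0.01, 0, 0, 0]
    - [-0.015, -0.02, 0, 0, 0]
    - [-0.015, -0.03, 0, 0, 0]
    - [0, -0.036, 0, 0, 0]
    - [0, -0.036, 0, 0, 0]
    - [0, -0.036, 0, 0, 0]
    - [0, -0.036, 0, 0, 0]
    - [0, -0.036, 0, 0, 0]

```text
time: 49.77
ee_pos: [533.1, -174.0, 121.3]
tcp_rot: [179.9, -0.3, -163.5]
force: [0.5, 0.2, -2.8]
width: 0.196
gripper_force: 50.0
```

Request:
move_arm:
  commands:
    - [0.01, -0.036, 0, 0, 0]
    - [0.015, -0.036, 0, 0, 0]
    - [0.015, -0.03, 0, 0, 0]
    - [0.005, -0.02, 0, 0, 0]
    - [0, 0, 0, 0.1, 0]
    - [0, 0, 0, 0.12, 0]
    - [0, 0, 0, 0.127, 0]
    - [0, 0, 0, 0, 0]

```text
out of range
```

```bash
python3 -c "
from h import *; delta(527,-306)"
```

```text
pos [ 533.1 -174.   121.3] yaw -163.5 tool dx,dy [  43.4 -124.8] q [ 41.  53. -50. 105.  53.  49.  70.]
```

Request:
move_arm:
  commands:
    - [0.01, -0.036, 0, 0, 0]
    - [0.015, -0.036, 0, 0, 0]
    - [0.015, -0.03, 0, 0, 0]
    - [0.005, -0.02, 0, 0, 0]
    - [0, 0, 0, 0.1, 0]
    - [0, 0, 0, 0.12, 0]
    - [0, 0, 0, 0.12, 0]
    - [0, 0, 0, 0.007, 0]

```text
time: 50.43
ee_pos: [524.6, -301.5, 121.5]
tcp_rot: [-180.0, -0.3, 176.5]
force: [-0.1, -0.2, -2.7]
width: 0.196
gripper_force: 50.0
```

Request:
move_arm:
  commands:
    - [0, 0, 0.01, 0, 0]
    - [0, 0, 0.02, 0, 0]
    - [0, 0, 0.02, 0, 0]
    - [0, 0, 0.01, 0, 0]
    - [0, 0, 0, 0, 0]
    - [0, 0, 0, 0, 0]
    - [0, 0, 0, 0, 0]

```text
time: 51.02
ee_pos: [526.0, -301.4, 63.3]
tcp_rot: [-180.0, -0.1, 176.7]
force: [0.2, -0.2, -3.1]
width: 0.192
gripper_force: 50.0
```

```bash
python3 -c "
from h import *; delta(527,-306)"
```

```text
pos [ 526.  -301.4   63.3] yaw 176.7 tool dx,dy [-1.3 -4.5] q [ 48.  58. -43.  99.  54.  46.  66.]
```

Request:
move_arm:
  commands:
    - [0, -0.004, 0.008, 0, 0]
    - [0, 0, 0.01, 0, 0]
    - [0, 0, 0.008, 0, 0]
    - [0, 0, 0.004, 0, 0]
    - [0, 0, 0.003, 0, 0]
    - [0, 0, 0.002, 0, 0]
    - [0, 0, 0, 0, 0]
    - [0, 0, 0, 0, 0]

```text
time: 51.68
ee_pos: [525.2, -305.5, 27.9]
tcp_rot: [-180.0, -0.2, 176.7]
force: [0.1, 1.0, -1.8]
width: 0.191
gripper_force: 50.0
```

Request:
move_arm:
  commands:
    - [0, 0, 0.001, 0, 0]
    - [0, 0, 0.001, 0, 0]
    - [0, 0, 0, 0, 0]
    - [0, 0, 0, 0, 0]

```text
time: 52.02
ee_pos: [525.4, -305.7, 27.0]
tcp_rot: [-179.9, -0.1, 176.7]
force: [-1.9, 0.4, 5.0]
width: 0.196
gripper_force: 50.0
```

Request:
move_arm:
  commands:
    - [0, 0, 0, 0, 0.04]
    - [0, 0, 0, 0, 0.06]
    - [0, 0, 0, 0, 0.08]
    - [0, 0, 0, 0, 0.0881]
    - [0, 0, 0, 0, 0.0881]
    - [0, 0, 0, 0, 0.0881]
    - [0, 0, 0, 0, 0.0881]
    - [0, 0, 0, 0, 0.0881]

```text
time: 52.68
ee_pos: [524.9, -305.6, 25.7]
tcp_rot: [-180.0, -0.2, 176.6]
force: [-0.2, 0.7, 0.6]
width: 0.778
gripper_force: 0.0
```

Request:
move_arm:
  commands:
    - [0, 0, -0.01, 0, 0.0881]
    - [0, 0, -0.025, 0, 0.0881]
    - [0, 0, -0.025, 0, 0.0881]
    - [0, 0, -0.025, 0, 0.0881]
    - [0, 0, -0.015, 0.08, 0.0881]
    - [0, 0, 0, 0.0806, 0.0881]
    - [0, 0, 0, 0, 0.0881]
    - [0, 0, 0, 0, 0.0881]

```text
time: 53.35
ee_pos: [525.1, -305.7, 126.3]
tcp_rot: [-179.9, -0.2, 167.6]
force: [0.5, 0.2, -0.2]
width: 1.0
gripper_force: 0.0
```

```bash
python3 - <<'E'
from h import *
c=cap("top"); print("a",seg(c,PB["far"],(7,22)),seg(c,PB["far"],(40,60)))
delta(650.9,-95.7)
E
```

```text
a {'ctr': array([651.3, -95.9]), 'size': array([42.3, 76.9]), 'ang': 77.7, 'n': 550, 'z': array([ 9.7, 14.4, 18.3]), 'mean': array([648.1, -93.9,  14.2])} {'ctr': array([651.2, -96. ]), 'size': array([18.5, 35.8]), 'ang': 76.4, 'n': 162, 'z': array([44.2, 49.7, 53.9]), 'mean': array([650.2, -95.3,  49.6])}
pos [ 524.9 -305.6  125.7] yaw 167.6 tool dx,dy [-77.9 232.1] q [ 50.  53. -45.  97.  47.  51.  62.]
```

Request:
move_arm:
  commands:
    - [-0.005, 0.012, 0, 0, 0.0881]
    - [-0.01, 0.025, 0, 0, 0.0881]
    - [-0.012, 0.035, 0, 0, 0.0881]
    - [-0.012, 0.036, 0, 0, 0.0881]
    - [-0.012, 0.036, 0, 0, 0.0881]
    - [-0.012, 0.036, 0, 0, 0.0881]
    - [-0.01, 0.032, 0, 0, 0.0881]
    - [-0.005, 0.02, 0, 0, 0.0881]

```text
time: 54.07
ee_pos: [653.6, -89.1, 125.0]
tcp_rot: [179.8, -0.2, 167.8]
force: [0.5, 0.5, 0.3]
width: 0.998
gripper_force: 0.0
```

Request:
move_arm:
  commands:
    - [0, 0, 0.01, 0, 0.0881]
    - [0, 0, 0.02, 0, 0.0881]
    - [0, 0, 0.02, 0, 0.0881]
    - [0, 0, 0.015, 0, 0.0881]
    - [0, 0, 0, 0, 0.0881]
    - [0, 0, 0, 0, 0.0881]
    - [0, 0, 0, 0, 0.0881]
    - [0, 0, 0, 0, 0.0881]

```text
time: 54.73
ee_pos: [652.4, -96.0, 61.4]
tcp_rot: [-180.0, -0.1, 167.4]
force: [-0.7, 0.7, 0.9]
width: 1.002
gripper_force: 0.0
```

```bash
python3 -c "
from h import *; delta(650.9,-95.7)"
```

```text
pos [652.4 -96.   61.4] yaw 167.4 tool dx,dy [ 1.6 -0. ] q [ 25.  60. -41.  89.  48.  50.  43.]
```

Request:
move_arm:
  commands:
    - [0.001, 0, 0.01, 0, 0.0881]
    - [0, 0, 0.012, 0, 0.0881]
    - [0, 0, 0.01, 0, 0.0881]
    - [0, 0, 0.006, 0, 0.0881]
    - [0, 0, 0, 0, 0.0881]
    - [0, 0, 0, 0, 0.0881]
    - [0, 0, 0, 0, 0.0881]

```text
time: 55.32
ee_pos: [650.7, -95.7, 22.3]
tcp_rot: [-180.0, -0.2, 167.5]
force: [0.3, -0.2, -0.1]
width: 1.002
gripper_force: 0.0
```

Request:
move_arm:
  commands:
    - [0, 0, 0, 0, 0]
    - [0, 0, 0, 0, 0]
    - [0, 0, 0, 0, 0]
    - [0, 0, 0, 0, 0]
    - [0, 0, 0, 0, 0]
    - [0, 0, 0, 0, 0]
    - [0, 0, 0, 0, 0]
    - [0, 0, 0, 0, 0]
  force: 50

```text
time: 55.98
ee_pos: [650.5, -95.9, 22.2]
tcp_rot: [-179.9, -0.2, 167.5]
force: [-0.0, 0.1, 0.2]
width: 0.419
gripper_force: 0.0
```

Request:
move_arm:
  commands:
    - [0, 0, 0, 0, 0]
    - [0, 0, 0, 0, 0]
    - [0, 0, 0, 0, 0]
    - [0, 0, 0, 0, 0]
    - [0, 0, 0, 0, 0]
    - [0, 0, 0, 0, 0]
    - [0, 0, 0, 0, 0]

```text
time: 56.57
ee_pos: [650.5, -95.6, 22.2]
tcp_rot: [-180.0, -0.2, 167.5]
force: [0.6, 0.8, -1.1]
width: 0.193
gripper_force: 50.0
```

Request:
move_arm:
  commands:
    - [0, 0, -0.005, 0, 0]
    - [0, 0, -0.01, 0, 0]
    - [0, 0, -0.015, 0, 0]
    - [0, 0, -0.02, 0, 0]
    - [0, 0, -0.02, 0, 0]
    - [0, 0, -0.02, 0, 0]
    - [0, 0, -0.01, -0.08, 0]
    - [0, 0, 0, -0.0806, 0]

```text
time: 57.23
ee_pos: [653.0, -95.6, 127.1]
tcp_rot: [-180.0, 0.2, 176.9]
force: [0.0, -0.7, -1.9]
width: 0.194
gripper_force: 50.0
```

```bash
python3 -c "
from h import *; delta(519,-436); s=manip.read_state(); print(s['width'],s['force'])"
```

```text
pos [653.  -95.6 127.1] yaw 176.9 tool dx,dy [ 115.1 -347.3] q [ 27.  56. -46.  88.  46.  56.  54.]
0.19427364470109834 [ 0.01435216 -0.65590008 -1.92746694]
```

Request:
move_arm:
  commands:
    - [0.004, -0.01, 0, 0, 0]
    - [0.008, -0.02, 0, 0, 0]
    - [0.01, -0.03, 0, 0, 0]
    - [0.011, -0.035, 0, 0, 0]
    - [0.011, -0.035, 0, 0, 0]
    - [0.011, -0.035, 0, 0, 0]
    - [0.011, -0.035, 0, 0, 0]
    - [0.011, -0.035, 0, 0, 0]

```text
time: 57.9
ee_pos: [558.2, -328.6, 123.0]
tcp_rot: [-179.9, -0.3, 176.5]
force: [1.3, -0.3, -1.8]
width: 0.195
gripper_force: 50.0
```

Request:
move_arm:
  commands:
    - [0.011, -0.035, 0, 0, 0]
    - [0.011, -0.03, 0, 0, 0]
    - [0.008, -0.025, 0, 0, 0]
    - [0.006, -0.02, 0, 0, 0]
    - [0, 0, 0, 0, 0]
    - [0, 0, 0, 0, 0]
    - [0, 0, 0, 0, 0]
    - [0, 0, 0, 0, 0]

```text
time: 58.57
ee_pos: [518.5, -432.0, 123.2]
tcp_rot: [180.0, -0.2, 176.7]
force: [-0.1, -0.2, -1.8]
width: 0.195
gripper_force: 50.0
```

```bash
python3 -c "
from h import *; delta(519,-436)"
```

```text
pos [ 518.5 -432.   123.2] yaw 176.7 tool dx,dy [-0.8 -4. ] q [ 58.  58. -48.  84.  47.  59.  86.]
```

Request:
move_arm:
  commands:
    - [0, -0.002, 0.01, 0, 0]
    - [0, -0.002, 0.02, 0, 0]
    - [0, 0, 0.02, 0, 0]
    - [0, 0, 0.02, 0, 0]
    - [0, 0, 0.012, 0, 0]
    - [0, 0, 0.008, 0, 0]
    - [0, 0, 0, 0, 0]
    - [0, 0, 0, 0, 0]

```text
time: 59.23
ee_pos: [517.8, -437.3, 33.0]
tcp_rot: [-180.0, -0.2, 176.7]
force: [-0.0, -0.9, -2.4]
width: 0.192
gripper_force: 50.0
```

Request:
move_arm:
  commands:
    - [0, 0, 0.002, 0, 0]
    - [0, 0, 0.002, 0, 0]
    - [0, 0, 0.001, 0, 0]
    - [0, 0, 0.001, 0, 0]
    - [0, 0, 0, 0, 0]
    - [0, 0, 0, 0, 0]

```text
time: 59.73
ee_pos: [517.3, -437.8, 27.0]
tcp_rot: [-180.0, -0.2, 176.6]
force: [-0.4, 0.4, -2.2]
width: 0.193
gripper_force: 50.0
```

Request:
move_arm:
  commands:
    - [0, 0, 0.001, 0, 0]
    - [0, 0, 0, 0, 0]
    - [0, 0, 0, 0, 0.04]
    - [0, 0, 0, 0, 0.07]
    - [0, 0, 0, 0, 0.0881]
    - [0, 0, 0, 0, 0.0881]
    - [0, 0, 0, 0, 0.0881]
    - [0, 0, 0, 0, 0.0881]

```text
time: 60.4
ee_pos: [517.4, -437.7, 25.9]
tcp_rot: [-180.0, -0.2, 176.6]
force: [-0.3, -0.5, 1.2]
width: 0.626
gripper_force: 0.0
```

Request:
move_arm:
  commands:
    - [0, 0, 0, 0, 0.0881]
    - [0, 0, -0.01, 0, 0.0881]
    - [0, 0, -0.025, 0, 0.0881]
    - [0, 0, -0.03, 0, 0.0881]
    - [0, 0, -0.03, 0, 0.0881]
    - [0, 0, -0.03, 0, 0.0881]
    - [0, 0, -0.03, 0, 0.0881]
    - [0, 0, -0.015, 0, 0.0881]

```text
time: 61.07
ee_pos: [519.7, -437.8, 200.7]
tcp_rot: [-179.8, 0.1, 176.7]
force: [0.0, -1.0, -0.4]
width: 1.001
gripper_force: 0.0
```

Request:
move_arm:
  commands:
    - [-0.02, 0.02, 0, 0, 0.0881]
    - [-0.025, 0.03, 0, 0, 0.0881]
    - [-0.025, 0.033, 0, 0, 0.0881]
    - [-0.025, 0.033, 0, 0, 0.0881]
    - [-0.025, 0.033, 0, 0, 0.0881]
    - [-0.02, 0.033, 0, 0, 0.0881]
    - [0, 0.033, 0, 0, 0.0881]
    - [0, 0.02, 0, 0, 0.0881]

```text
time: 61.73
ee_pos: [672.5, -204.8, 195.0]
tcp_rot: [179.8, -0.2, 177.0]
force: [0.5, -0.2, -0.7]
width: 0.998
gripper_force: 0.0
```

```bash
python3 - <<'E'
from h import *
delta(519,-436)
c=cap("top"); s=cap("scene")
print("slabs",[seg(c,b,(14,24),) for b in [(505,215,570,312),(443,215,505,312)]])
print("handles",[seg(c,b,(46,64)) for b in [(505,215,575,312),(443,215,505,312)]])
print("mallet",seg(c,(145,205,200,255),(62,90))["ctr"],"thermo",seg(c,(75,205,125,305),(64,95)),"pin",seg(c,(200,260,250,315),(60,95))["z"])
print("jar",seg(c,(235,135,285,190),(60,100))["ctr"],"tin",seg(c,(220,185,255,225),(50,80))["ctr"])
a=cv2.resize(c["frame"][150:390,60:600],(800,356)); b=s["frame"][320:480,0:330]; b=cv2.resize(b,(500,242))
f=np.zeros((598,800,3),np.uint8); f[:356]=a; f[356:,:500]=b; cv2.imwrite("pics/final.png",f[:,:,::-1])
E
```

```text
pos [ 672.5 -204.8  195. ] yaw 177.0 tool dx,dy [ 141.1 -238.9] q [ 35.  55. -49.  75.  41.  68.  70.]
slabs [{'ctr': array([ 518.7, -436.1]), 'size': array([44. , 75.8]), 'ang': 86.5, 'n': 562, 'z': array([14.8, 18.2, 22.1]), 'mean': array([ 516.9, -432.4,   18.4])}, {'ctr': array([ 525.8, -305. ]), 'size': array([47.3, 91.7]), 'ang': 86.4, 'n': 762, 'z': array([15.3, 18.5, 21.9]), 'mean': array([ 524.1, -301.8,   18.5])}]
handles [{'ctr': array([ 518. , -436.5]), 'size': array([18.8, 34.8]), 'ang': 88.3, 'n': 178, 'z': array([47.5, 53.6, 58. ]), 'mean': array([ 518.1, -435.5,   53.5])}, {'ctr': array([ 525.3, -305.3]), 'size': array([19.6, 36.5]), 'ang': 86.0, 'n': 176, 'z': array([49.3, 53.7, 57.9]), 'mean': array([ 525.4, -304.2,   53.7])}]
mallet [566.3 318.3] thermo {'ctr': array([510. , 452.5]), 'size': array([164.7,  35.1]), 'ang': 2.1, 'n': 1361, 'z': array([67.9, 74.6, 85.8]), 'mean': array([515.1, 449.4,  75.8])} pin [77.8 80.7 84.6]
jar [718.1 145.9] tin [627.2 186.5]
```

View pics/final.png

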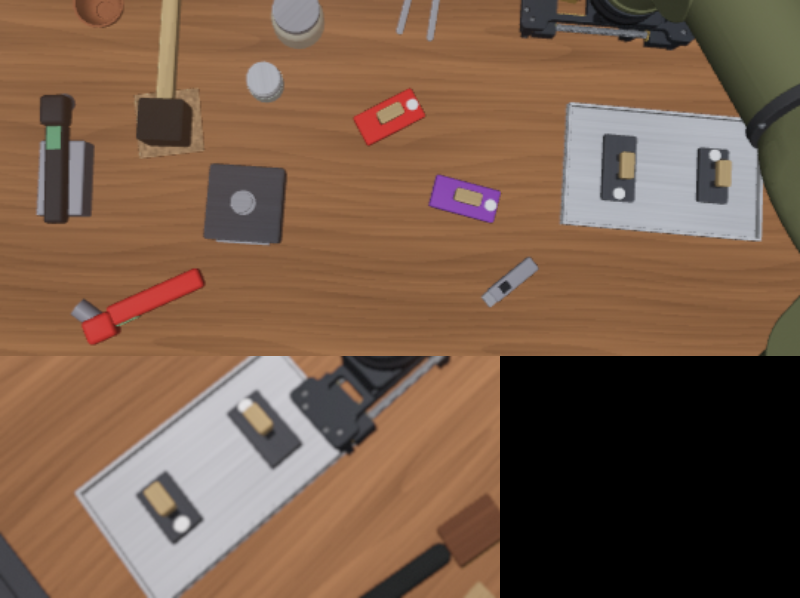

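Both presses lie flat in the tray (620,168) and (713,176). The mallet is on the pad at (163,122), the thermometer on its stand at (56,160), the pin is up, and the jar and tin have not moved. Handing in.

```bash
python3 -c "
from bench import manip; print(manip.job_done())"
```

```text
the job is handed in; nothing more can be done
None
```

I handed the job in at about 62 s, with no verdict shown. The pin was driven down twice, both presses present (a and b) were read and laid flat in the tray, the mallet and thermometer are back in place, and the jar and tin weren't moved.

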